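Clear the shaker and set the warmer's heat slider

TASK

Someone left the steel shaker standing in the way on the food warmer's slider track: keeping it upright, put it back gently, standing in the empty half of the black tray next to the white bottle. Then slide the warmer's black grip along its track until it is level with the pointed clip (not the square one), and let go. Leave the bottle where it is.

Things in the scene. Friction and masses are not known exactly. Their poses are not given: they have to be found in the camera images.
- station: Low metal food warmer, fixed. Origin: centre of its underside on the counter; x away from its front (the robot's side), y to its left, z up. Deck 300 (x) by 420 (y) mm, flat top at z = 40. The slider track, a dark slot, runs along y at x = -80. Behind it on the deck stand two sunk pans with flat lids, x 44 to 132, up to z = 64 with their handles, and two 16 mm posts at x = 138, y = +-200.
- lamp_bar (a point): Centre of the underside of the fixed heat-lamp bar over the track: it fills station x -120 to -30, y -220 to 220, z 290 to 335; lamp tubes to z = 283. A vertical gripper does not fit under it: come from the front (-x side), tool leaning 30 to 40 degrees from vertical, fingers pointing down and away from the front, and leave the same way. The posts carry it at y = +-200 from behind at z 325.
- grip_mid (a point): Centre of the black slider grip, an upright block 60 (station x) by 26 (station y, the width to pinch) by 50 mm high, its underside 2 mm over the deck, so its top is at station z = 92. A thin white line on its top marks its middle. It cannot be lifted. Axes as the station's.
- grip (a joint): Position of the slider grip along the track in m, 0 to 0.26 (hard stops); grows towards station +y; the grip's centre is at station y = joint - 0.13. Friction about 2.5 N, it stays where it is left. It starts near 0.
- pointed_tip (a point): Tip of the pointed clip, the target: a fixed black plastic clip 36 mm wide (y), 72 mm long and 14 mm high, shaped like a broad arrow, on the deck just behind the track, its point facing the track (-x). This point is at mid-height of the tip. Axes as the station's: the grip is level with it when both have the same station y.
- square_clip: A second fixed black plastic clip on the deck, 36 mm wide, 72 mm long, 14 mm high, with a square end: not the target. The two clips may stand in either order. Origin on its underside, 32 mm from its front end.
- shaker_mid (a point): Centre (half-way up) of the steel seasoning shaker, a plain upright cylinder 56 mm in diameter, 120 mm high with a slightly domed top, about 0.25 kg, loose. It starts on the deck (underside at z = 40) astride the slot between grip and clips and blocks the grip's way; take it above the grip's height. z is its axis.
- tray: Fixed black open tray on the counter, 110 (x) by 224 (y) by 30 mm high, walls 4 mm, floor 4 mm thick, split by a wall across the middle into two halves along y. Origin: centre of its underside. The empty half is the +y one, its centre at y = +55, clear space 102 by 106 mm; the white bottle stands in the -y half.
- bottle: White plastic bottle 54 mm in diameter, 150 mm high, loose, standing in the -y half of the tray. Origin: centre of its underside. Not to be disturbed.
Not all that is in view belongs to the job. What is shaped like the part that bears shaker_mid but brown or red is not meant.

How it is judged (in metres and radians):
On the way, in this order (a step that is already met when the one before it is completed fails the run):
1. the shaker stands released in the empty half of the tray (x of shaker_mid in the frame of tray between -0.035 and 0.035 m and y of shaker_mid in the frame of tray between 0.015 and 0.095 m and height (world z) of shaker_mid below 0.072 m and angle between shaker_mid's own z axis and vertical below 0.12 rad and contact force between the fingers and shaker below 0.1 N), for 0.2 s.
2. the grip is level with the pointed clip (x of shaker_mid in the frame of tray between -0.035 and 0.035 m and y of shaker_mid in the frame of tray between 0.015 and 0.095 m and height (world z) of shaker_mid below 0.072 m and angle between shaker_mid's own z axis and vertical below 0.12 rad and y of grip_mid in the frame of pointed_tip between -0.006 and 0.006 m and velocity of joint grip between -0.02 and 0.02 m/s), for 0.2 s.
At the end, for the whole second after the job is handed in: The shaker stands upright (within 7 degrees) and at rest on the floor of the tray's empty half, and the middle of the slider grip is level with the tip of the pointed clip along the track to within 6 mm, both released (all of step 1 and y of grip_mid in the frame of pointed_tip between -0.006 and 0.006 m and linear speed of shaker below 0.02 m/s and contact force between the fingers and grip below 0.1 N); the robot touches nothing.
It fails at once if the shaker tips more than 35 degrees (angle between shaker_mid's own z axis and vertical above 0.61 rad).
It fails at once if the shaker is dropped or jammed into the tray (over 45 N) (contact force between shaker and tray above 45 N).
It fails at once if the bottle is disturbed (moved over 25 mm or tipped) (distance of bottle from where it was at the start of the episode above 0.025 m or angle between bottle's own z axis and vertical above 0.4 rad).
It also fails if it takes over 64 s, if anything falls off the work surface, if the arm or the gripper's body presses on something with over 40 N, if the wrist force passes 120 N, or if a joint passes its speed limit or range.

ROBOT

A 6-joint arm with a two-finger parallel gripper is mounted at the origin on the work surface. World frame = base frame: x ahead of the robot, y to its left, z up, the work surface at z = 0. Lengths are in m, angles in degrees, forces in N, time in s.
With the tool pointing down it reaches from about 0.35 to 0.875 m from the base axis. Payload 4.2 kg.
Tool frame: the origin (TCP) lies between the finger pads; the fingertips stand 25 mm ahead of it and the grasp point (between the pads) lies 6 mm ahead of it (r.tips_ahead is the distance from the TCP to the fingertips, in m); z points along the fingers, y is the direction in which the jaws open and shut (so a half turn about z gives the same grasp; the last joint's range is limited). The gripper opens to 87 mm and grips with 3 to 60 N. Pads are 19 mm wide; open, the fingers measure 117 mm over their backs; the gripper's body (75 mm by 190 mm) begins 51 mm behind the grasp point.
Start: joints at [78.644, 22.042, 0.453, 0, -68.411, -14.817], TCP at [0.276, 0.561, 0.224] pointing down, gripper open.
Joint ranges: [-179.83, 179.83], [-69.29, 118.12], [-61.27, 80.66], [-181.25, 117.63], [-171.15, -9.14], [-177.46, 177.46]. Speed limits (degrees/s): [159.86, 159.86, 180, 180, 180, 180].

INTERFACE

Orientations are given as a 3x3 rotation matrix whose columns are the frame's x, y, z axes.
In Python, from station import r, vision, finish_job gives the robot as it stands.
- The arm moves only by the shell command python3 -m jog 'ROWS'. ROWS is a JSON object of lists of equal length, an entry for each row: "rot": the turn, a rotation vector about the world's x, y, z in degrees, a list of three; "delta_pos": the shift along the world's x, y, z in mm, a list of three; "grip": the opening in per cent of the stroke, from 0 (shut) to 100 (fully open). A call has 1 to 10 rows; each row shifts and turns the commanded pose from where the row before left it; what a row does not reach is not made up. A row lasts 1/12 s, in which the tool goes at most 41.7 mm and 7.16 degrees, less where a joint would pass 70% of its speed; a pose out of reach is approached as far as the arm can. A call with a gripper value outside its range is refused whole. The fingers move at their own pace and stop on an object; the grip force is fixed at half the most. Time passes only in rows, so rows that do not move let the fingers close. It gives the time, the measured TCP pose, the force and the opening at its end, in the units of the state.
- r.sense(): the state, without advancing time (a new reading comes with each control period).
- vision.capture(name): name is "scene" or "top"; returns a dict with "frame" (400x640x3 uint8, red, green, blue), "K" (3x3 intrinsics, pixels), "xyz" and "orientation" of the camera in the world. Camera axes: x right, y up, looking along -z (the intrinsics and any distortion apply to the point x, -y, -z); pixel columns grow to the right and rows downward; lengths in m; the calibration is good to about 2 mm. A picture is of the moment at which its call begins. There is no depth.
- finish_job(): hands the job in, once; it reports no verdict.
The state is a dict: "time_s": time; "joints": joint angles; "joint_velocities": joint speeds; "effort": joint torques, N m; "tcp_pos": TCP position; "ee_rot": TCP orientation; "wrist_force": force on the tool from outside, world axes, zero at the start; "moment": the same for the moment, N m; "gripper_width": opening from 0.0 (shut) to 1.0 (fully open).
Only numpy, scipy, OpenCV 4.12 (cv2) and the standard library are available. Lean on these libraries where they do the work, as an engineer would, in place of code of your own. Each camera call takes 0.05 s, during which the arm holds its last target. There are 200 camera calls.

## Working session

There is one attempt and no reset: what is moved stays moved. The work goes in short steps, Python scripts to look and compute and a shell command to move; the robot and the scene stay as the last step left them, time stands still between calls to the robot, and variables do not carry over. Pictures are saved under pics/ and viewed, about 8 in all and at most 12, crops included, and the job is handed in when it is done.

```bash
mkdir -p pics
python3 - <<'E'
from station import r,vision
import cv2,numpy as np
for n in("scene","top"):
    c=vision.capture(n); cv2.imwrite(f"pics/{n}0.png",c["frame"][:,:,::-1]); np.savez(f"pics/{n}0.npz",**{k:c[k] for k in c})
    print(n,c["K"],c["xyz"],c["orientation"],[k for k in c])
print(r.sense())
E
```

```text
scene [[375.03639808   0.         319.8923621 ]
 [  0.         375.03639808 196.21570564]
 [  0.           0.           1.        ]] [0.9631398  0.18538549 0.97981115] [[-0.50112182 -0.72599205  0.47096971]
 [ 0.86536217 -0.42355988  0.26785323]
 [ 0.00502456  0.54178647  0.84050115]] ['frame', 'K', 'xyz', 'orientation']
top [[392.89324422   0.         318.96350658]
 [  0.         392.89324422 201.22628631]
 [  0.           0.           1.        ]] [ 0.36734391 -0.09135153  1.2409553 ] [[ 7.59304831e-04  9.91199163e-01 -1.32376899e-01]
 [-9.99631263e-01 -2.84080843e-03 -2.70049518e-02]
 [-2.71433430e-02  1.32348592e-01  9.90831514e-01]] ['frame', 'K', 'xyz', 'orientation']
{'time_s': 0.1, 'joints': array([ 7.86437678e+01,  2.20855592e+01,  3.87380866e-01, -2.59612654e-02,
       -6.84120905e+01, -1.48171826e+01]), 'joint_velocities': array([-0.02778255, -0.03318462,  0.20220135,  0.10759403,  0.07120636,
        0.05361862]), 'effort': array([-4.52049217e-04, -3.91687810e+01,  1.87936878e+01,  4.23190311e+00,
        1.34606729e-02, -7.43428154e-05]), 'tcp_pos': array([0.27541839, 0.56043665, 0.22307417]), 'ee_rot': array([[ 8.97389439e-01, -4.41238674e-01, -7.92031035e-04],
       [-4.41239377e-01, -8.97387630e-01, -1.80387762e-03],
       [ 8.51817137e-05,  1.96825600e-03, -9.99998059e-01]]), 'wrist_force': array([ 0.005046  , -0.34857128,  0.753394  ]), 'moment': array([-0.04584716, -0.04873681,  0.03070271]), 'gripper_width': 1.0000536758223115}
```

View pics/scene0.png

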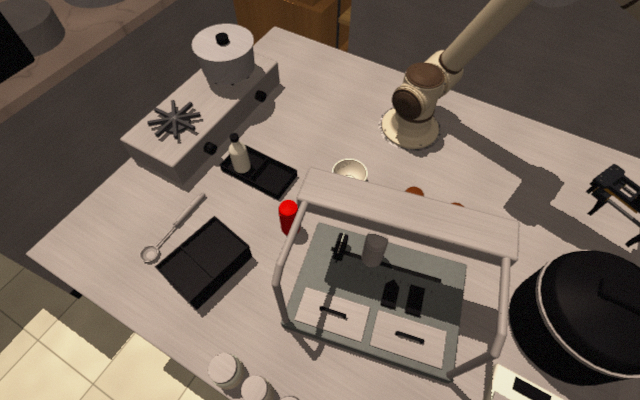

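View pics/top0.png

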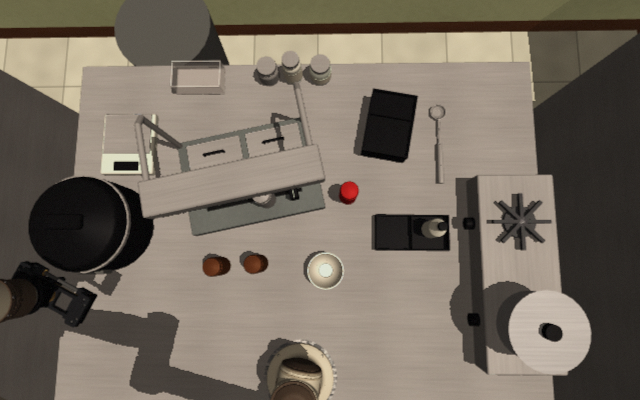

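Scene view: grip at about (341,246), shaker (375,250), clips (390,293) (seemingly pointed) and (415,300). Top view: tray at (375-449, 214-250), bottle on the right, empty half on the left. Next I'll enlarge both.

Run:
```python
import cv2
a=cv2.imread("pics/scene0.png")[215:385,270:480]; b=cv2.imread("pics/top0.png")[110:260,170:460]
a=cv2.convertScaleAbs(a,alpha=1.5)
cv2.imwrite("pics/sc.png",cv2.resize(a,None,fx=3.5,fy=3.5,interpolation=2)); cv2.imwrite("pics/tc.png",cv2.resize(b,None,fx=2.75,fy=2.75,interpolation=2))
```

```text
(no output)
```

View pics/sc.png

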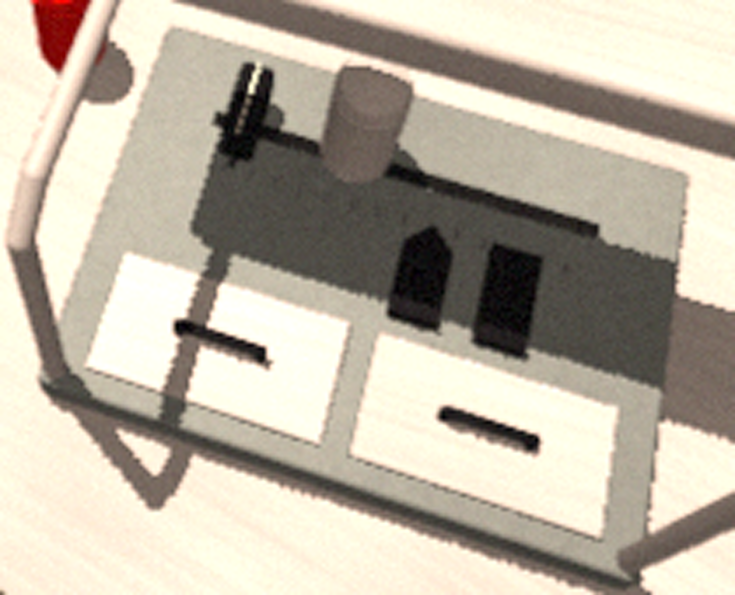

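View pics/tc.png

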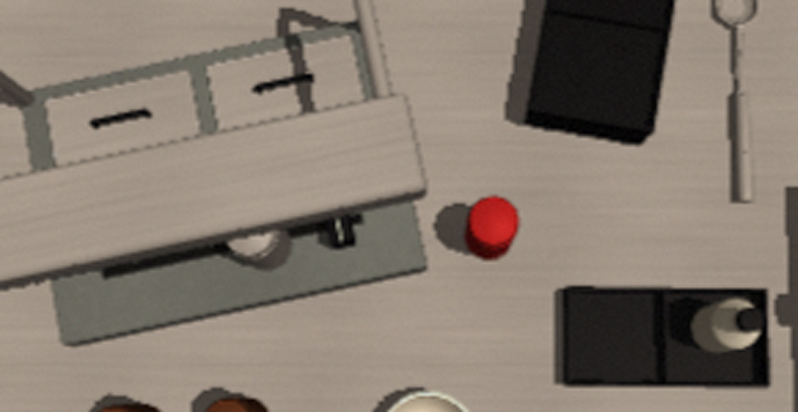

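Scene crop: the pointed clip is the left one, tip at crop (432,226). Grip line runs about (256,63)-(238,125), shaker top is about (377,85). Now computing positions.

```bash
cat > h.py <<'E'
import numpy as np,cv2
from scipy.optimize import least_squares
def load(n): return dict(np.load(f"pics/{n}.npz"))
def ray(c,uv,z):
    K=c["K"]; d=np.array([(uv[0]-K[0,2])/K[0,0],-(uv[1]-K[1,2])/K[1,1],-1]); d=c["orientation"]@d
    return c["xyz"]+d*(z-c["xyz"][2])/d[2]
def proj(c,p):
    q=c["orientation"].T@(np.asarray(p)-c["xyz"]); return np.array([c["K"][0,2]+c["K"][0,0]*q[0]/-q[2], c["K"][1,2]-c["K"][1,1]*q[1]/-q[2]])
S=lambda u,v:(270+u/3.5-.36,215+v/3.5-.36)
T=lambda u,v:(170+u/2.75-.32,110+v/2.75-.32)
E
python3 - <<'E'
from h import *
s=load("scene0");t=load("top0")
pts=[((-.15,-.21),ray(s,S(168,28),.04)),((-.15,.21),ray(s,S(687,175),.04)),((.15,-.21),ray(s,S(45,378),.04)),((.15,.21),ray(s,S(640,572),.04)),
((-.15,-.21),ray(t,T(425,266),.04)),((-.15,.21),ray(t,T(64,342),.04))]
f=lambda p:np.concatenate([w[:2]-p[:2]-np.array([[np.cos(p[2]),-np.sin(p[2])],[np.sin(p[2]),np.cos(p[2])]])@np.array(l) for l,w in pts])
q=least_squares(f,[.6,.1,.2]); p=q.x; print("station",p,np.degrees(p[2]),(q.fun*1000).round(1))
R=np.array([[np.cos(p[2]),-np.sin(p[2])],[np.sin(p[2]),np.cos(p[2])]])
def sh(n,w): print(n,w.round(4),"station",(R.T@(w[:2]-p[:2])).round(4))
sh("shaker s",ray(s,S(377,85),.155)); sh("shaker base edge",ray(s,S(352,181),.04))
sh("gripline s",(ray(s,S(257,63),.092)+ray(s,S(238,125),.092))/2); sh("l0",ray(s,S(257,63),.092));sh("l1",ray(s,S(238,125),.092))
sh("grip t",ray(t,T(345,232),.092))
sh("tip",ray(s,S(432,226),.054)); 
for a in[(402,235),(452,244),(390,312),(438,328)]: sh("ptd",ray(s,S(*a),.054))
for a in[(494,244),(542,254),(474,340),(526,355)]: sh("sq",ray(s,S(*a),.054))
# tray
g=t["frame"].max(2); m=np.zeros(g.shape,np.uint8); m[205:258,365:460]=(g[205:258,365:460]<60)*255
cs=max(cv2.findContours(m,0,2)[0],key=cv2.contourArea); b=cv2.boxPoints(cv2.minAreaRect(cs)); print(b)
for a in b: print(ray(t,a,.03).round(4), ray(t,a,0).round(4))
print("div",ray(t,T(661,336),.03))
for a in[(563,288),(770,290),(770,384),(563,384)]: print(ray(t,T(*a),.03).round(4))
# red
m=cv2.inRange(s["frame"],(120,0,0),(255,60,60)); print("red",cv2.boundingRect(m))
m=cv2.inRange(t["frame"],(120,0,0),(255,60,60)); x,y,w,h=cv2.boundingRect(m);print(x,y,w,h,ray(t,(x+w/2,y+h/2),.06))
E
```

```text
station [0.61480958 0.16015819 0.21708137] 12.437846073225185 [ 3.8  2.5  5.  -0.8 -5.2  3.9 -5.6 -4.4 -1.9  2.4  3.9 -3.7]
shaker s [0.5376 0.1058 0.155 ] station [-0.0871 -0.0365]
shaker base edge [0.5613 0.113  0.04  ] station [-0.0624 -0.0346]
gripline s [0.5602 0.0191 0.092 ] station [-0.0837 -0.1259]
l0 [0.5341 0.0131 0.092 ] station [-0.1105 -0.1262]
l1 [0.5863 0.0252 0.092 ] station [-0.0569 -0.1257]
grip t [0.5425 0.0106 0.092 ] station [-0.1028 -0.1305]
tip [0.5693 0.1803 0.054 ] station [-0.0401  0.0295]
ptd [0.5867 0.1641 0.054 ] station [-0.0266  0.0099]
ptd [0.5746 0.1985 0.054 ] station [-0.031   0.0461]
ptd [0.6426 0.1805 0.054 ] station [0.0316 0.0139]
ptd [0.6359 0.2146 0.054 ] station [0.0323 0.0486]
sq [0.5591 0.225  0.054 ] station [-0.0404  0.0754]
sq [0.5486 0.2582 0.054 ] station [-0.0436  0.11  ]
sq [0.631  0.2399 0.054 ] station [0.0329 0.0743]
sq [0.6224 0.2753 0.054 ] station [0.0322 0.1108]
[[374. 214.]
 [449. 214.]
 [449. 249.]
 [374. 249.]]
[ 0.4889 -0.2283  0.03  ] [ 0.4919 -0.2316  0.    ]
[ 0.4884 -0.4577  0.03  ] [ 0.4914 -0.4667  0.    ]
[ 0.3818 -0.4531  0.03  ] [ 0.3821 -0.4621  0.    ]
[ 0.3817 -0.2264  0.03  ] [ 0.382  -0.2297  0.    ]
div [ 0.43377285 -0.33717069  0.03      ]
[ 0.4876 -0.2295  0.03  ]
[ 0.4849 -0.4596  0.03  ]
[ 0.3808 -0.4551  0.03  ]
[ 0.3807 -0.2276  0.03  ]
red (279, 190, 134, 26)
341 182 17 18 [ 0.556196   -0.15193607  0.06      ]
```

```bash
python3 -m jog '{"rot":[[0,0,5.5],[0,0,5.5],[0,0,5.5],[0,0,5.5],[0,0,5.5],[0,0,5.5],[0,0,5.6]],"delta_pos":[[5,-34,4],[7,-34,4],[7,-34,4],[7,-34,4],[7,-34,4],[7,-34,4],[7,-34,4]],"grip":[100,100,100,100,100,100,100]}'
python3 -m jog '{"rot":[[1.23,-5.58,0],[1.23,-5.58,0],[1.23,-5.58,0],[1.23,-5.58,0],[1.23,-5.58,0],[1.23,-5.58,0],[1.23,-5.58,0],[0,0,0]],"delta_pos":[[11,-34,0],[11,-34,0],[11,-34,0],[11,-34,0],[11,-34,0],[11,-34,0],[11,-34,0],[0,0,0]],"grip":[100,100,100,100,100,100,100,100]}'
python3 -c "
from station import r
print(r.sense())"
```

```text
time_s: 0.68
tcp_pos: [0.3224, 0.3209, 0.2518]
ee_rot: [[0.975, 0.22, -0.0], [0.22, -0.975, -0.001], [-0.001, 0.001, -1.0]]
wrist_force: [0.7, -0.1, 0.0]
gripper_width: 1.005
time_s: 1.35
tcp_pos: [0.4049, 0.0811, 0.2682]
ee_rot: [[0.771, 0.198, 0.605], [0.152, -0.98, 0.127], [0.618, -0.006, -0.786]]
wrist_force: [0.8, 0.7, -0.8]
gripper_width: 1.003
{'time_s': 1.35, 'joints': array([ 38.7961359 , -20.9020331 , -61.12495206,  48.91796506,
       -21.81492066,  20.87781791]), 'joint_velocities': array([10.78125553,  3.24987214,  0.82885838, -3.52938151, -4.75074142,
       -3.30321604]), 'effort': array([-2.77026169, -0.77260053, 19.31548476,  3.4545131 ,  1.14172619,
        0.26629069]), 'tcp_pos': array([0.40487196, 0.08114132, 0.26821955]), 'ee_rot': array([[ 0.77113753,  0.19808578,  0.60506936],
       [ 0.15211239, -0.98016685,  0.1270227 ],
       [ 0.61823032, -0.00591343, -0.78597475]]), 'wrist_force': array([ 0.83976912,  0.6986745 , -0.78115284]), 'moment': array([-0.36426854,  1.32005484, -0.07279085]), 'gripper_width': 1.0025236668152995}
```

```bash
python3 -m jog '{"rot":[[0,0,0],[0,0,0],[0,0,0],[0,0,0]],"delta_pos":[[10,0,-20],[10,1,-20],[10,1,-20],[0,0,0]],"grip":[100,100,100,100]}'
python3 -c "
from station import r
s=r.sense();print(s['joints'].round(1),s['tcp_pos'],s['ee_rot'].round(3))"
```

```text
time_s: 1.68
tcp_pos: [0.445, 0.0883, 0.2321]
ee_rot: [[0.794, 0.218, 0.568], [0.171, -0.976, 0.136], [0.584, -0.011, -0.812]]
wrist_force: [0.6, 0.6, 0.5]
gripper_width: 1.0
[ 28.2 -11.6 -61.2  57.  -10.2  20.4] [0.44497428 0.08826524 0.23214247] [[ 0.794  0.218  0.568]
 [ 0.171 -0.976  0.136]
 [ 0.584 -0.011 -0.812]]
```

```bash
cat > kin.py <<'E'
import numpy as np
from scipy.spatial.transform import Rotation as Ro
from scipy.optimize import least_squares
R=lambda a,d:Ro.from_euler(a,d,degrees=True).as_matrix()
D=[([78.6437678,22.0855592,.387380866,-.02596,-68.4120905,-14.8171826],[.27541839,.56043665,.22307417]),
([38.7961359,-20.9020331,-61.12495206,48.91796506,-21.81492066,20.87781791],[.40487196,.08114132,.26821955]),
([28.2,-11.6,-61.2,57.,-10.2,20.4],[.44497428,.08826524,.23214247])]
def fk(P,q,s=(1,1)):
    d1,a1,L2,a3,L3,L6=P; A=R('z',q[0]); p=A@[a1,0,d1]; A=A@R('y',q[1]); p=p+A@[0,0,L2]; A=A@R('y',-q[2]); p=p+A@[L3,0,a3]
    A=A@R('x',s[0]*q[3])@R('y',-q[4]); p=p+A@[L6,0,0]; A=A@R('x',s[1]*q[5]); return p,A
lo=np.array([-69.29,-61.27,-181.25,-171.15,-177.46]);
E
python3 - <<'E'
from kin import *
for s in[(1,1),(-1,1),(1,-1),(-1,-1)]:
    f=lambda P:np.concatenate([fk(P,q,s)[0]-p for q,p in D]+[.002*(P-[.3,.1,.4,.02,.4,.25])])
    o=least_squares(f,[.3,.1,.4,.02,.4,.25]); print(s,o.x.round(4),(o.fun[:9]*1000).round(1))
    for q,p in D: print(fk(o.x,q,s)[1].round(2).tolist())
E
```

```text
(1, 1) [-0.8041  1.0336 -0.0123  0.1812 -0.5343 -0.6917] [-157.4   28.7   19.     1.6   -3.   -56.8  -11.    27.9   37.7]
[[0.0, -1.0, -0.06], [-0.0, -0.06, 1.0], [-1.0, 0.0, -0.0]]
[[0.25, 0.31, 0.91], [0.56, 0.72, -0.4], [-0.79, 0.62, 0.01]]
[[0.43, 0.58, 0.69], [0.4, 0.57, -0.72], [-0.81, 0.58, 0.01]]
(-1, 1) [ 0.4713 -0.0866  0.75   -0.0489  0.4603  0.727 ] [-156.9   31.4    0.7    8.3  -10.3   -2.1  -11.5   21.7    1.4]
[[-0.0, -1.0, -0.06], [-0.0, -0.06, 1.0], [-1.0, 0.0, -0.0]]
[[0.61, -0.71, 0.37], [0.13, 0.54, 0.83], [-0.79, -0.46, 0.42]]
[[0.57, -0.74, 0.35], [0.14, 0.51, 0.85], [-0.81, -0.44, 0.39]]
(1, -1) [-0.8041  1.0336 -0.0123  0.1812 -0.5343 -0.6917] [-157.4   28.7   19.     1.6   -3.   -56.8  -11.    27.9   37.7]
[[0.0, -0.9, 0.44], [-0.0, 0.44, 0.9], [-1.0, -0.0, -0.0]]
[[0.25, -0.37, 0.89], [0.56, 0.81, 0.18], [-0.79, 0.46, 0.42]]
[[0.43, -0.01, 0.9], [0.4, 0.9, -0.18], [-0.81, 0.44, 0.39]]
(-1, -1) [ 0.4713 -0.0866  0.75   -0.0489  0.4603  0.727 ] [-156.9   31.4    0.7    8.3  -10.3   -2.1  -11.5   21.7    1.4]
[[-0.0, -0.9, 0.44], [-0.0, 0.44, 0.9], [-1.0, -0.0, -0.0]]
[[0.61, -0.77, -0.2], [0.13, -0.15, 0.98], [-0.79, -0.62, 0.01]]
[[0.57, -0.79, -0.22], [0.14, -0.17, 0.98], [-0.81, -0.58, 0.01]]
```

```bash
python3 - <<'E'
s=open('kin.py').read()
s=s.replace("d1,a1,L2,a3,L3,L6=P","d1,a1,L2,a3,L3,L6,b=P").replace("[a1,0,d1]","[a1,b,d1]").replace("s=(1,1)","s=(-1,1)")
open('kin.py','w').write(s)
from kin import *
P0=np.array([.3,.1,.4,.02,.4,.25,-.15])
f=lambda P:np.concatenate([fk(P,q)[0]-p for q,p in D]+[.002*(P-P0)])
o=least_squares(f,P0); print(o.x.round(4),(o.fun[:9]*1000).round(1))
E
python3 -c "
from station import r
print([a for a in dir(r) if a[0]!='_'])"
```

```text
[-0.0555  0.3761  0.4352  0.0462  0.0495  0.141  -0.1407] [-18.9   2.5   8.3  -6.6   7.8 -24.7  15.1 -25.   16.4]
['PlanningError', 'sense', 'tips_ahead']
```

Run:
```python
s=open('kin.py').read()
s=s.replace("[a1,b,d1]","[a1,0,d1]").replace("[L6,0,0]","[L6,b,0]")
open('kin.py','w').write(s)
from kin import *
P0=np.array([.3,.0,.5,.0,.4,.25,-.15])
f=lambda P:np.concatenate([fk(P,q)[0]-p for q,p in D]+[.002*(P-P0)])
o=least_squares(f,P0); print(o.x.round(4),(o.fun[:9]*1000).round(1))
P=o.x; M=np.array([[0.897,-.441,0],[-.441,-.897,0],[0,0,-1]]); Q=np.array([[.794,.218,.568],[.171,-.976,.136],[.584,-.011,-.812]])
for sg in(1,-1): print((fk(P,D[0][0],(-1,sg))[1].T@M).round(2).tolist(),(fk(P,D[2][0],(-1,sg))[1].T@Q).round(2).tolist())
```

```text
[ 1.616e-01  2.000e-04  5.647e-01 -7.000e-04  4.220e-01  3.051e-01
 -1.598e-01] [ 0.  -0.  -0.   0.  -0.   0.1 -0.1  0.1 -0. ]
[[0.0, 0.0, 1.0], [-0.87, 0.49, -0.0], [-0.49, -0.87, 0.0]] [[-0.0, 0.0, 1.0], [-0.76, -0.65, -0.0], [0.65, -0.76, 0.0]]
[[0.0, 0.0, 1.0], [-1.0, -0.0, 0.0], [0.0, -1.0, 0.0]] [[-0.0, 0.0, 1.0], [-1.0, 0.0, -0.0], [-0.0, -1.0, 0.0]]
```

```bash
cat >> kin.py <<'E'
P=np.array([.1616,0.0002,.5647,-.0007,.4220,.3051,-.1598]); C=np.array([[0,0,1],[-1,0,0],[0,-1,0.]])
LO=np.array([-179.83,-69.29,-61.27,-181.25,-171.15,-177.46]);HI=np.array([179.83,118.12,80.66,117.63,-9.14,177.46])
def pose(q): p,A=fk(P,q,(-1,-1)); return p,A@C
def tool(az,lean,flip=1):
    a,l=np.radians([az,lean]); z=np.array([np.sin(l)*np.cos(a),np.sin(l)*np.sin(a),-np.cos(l)]); y=flip*np.array([np.sin(a),-np.cos(a),0]); return np.c_[np.cross(y,z),y,z]
def ik(p,M,seeds=40,q0=None):
    rng=np.random.default_rng(0); out=[]
    def f(q): pp,A=pose(q); return np.r_[(pp-p)*5,Ro.from_matrix(A.T@M).as_rotvec()]
    S=[np.clip(q0,LO+.1,HI-.1)] if q0 is not None else list(rng.uniform(LO+1,HI-1,(seeds,6)))
    for s in S:
        o=least_squares(f,s,bounds=(LO,HI),x_scale=30)
        if np.abs(o.fun).max()<.002 and not any(np.abs(o.x-w).max()<2 for w in out): out.append(o.x)
    return out
E
python3 - <<'E'
from kin import *
h=np.array([.9766,.2147])
for fl in(1,-1):
  for lean in(30,35,40):
    M=tool(12.44,lean,fl)
    g=np.r_[.541,.1065,.135]-.006*M[:,2]
    print(fl,lean,"grasp",[q.round(0).tolist() for q in ik(g,M)])
    for b,u in((.06,.02),(.12,.05)):
        print("   back",b,[q.round(0).tolist() for q in ik(g+np.r_[-b*h,u],M,25)])
for fl in(1,):
  for az in(-70,-50,-33,-10):
    for lean in (30,35):
      M=tool(az,lean,fl); print("place",az,lean,[q.round(0).tolist() for q in ik(np.r_[.434,-.285,.099]-.006*M[:,2],M,25)])
E
```

```text
1 30 grasp []
   back 0.06 []
   back 0.12 []
1 35 grasp []
   back 0.06 []
   back 0.12 []
1 40 grasp []
   back 0.06 []
   back 0.12 []
-1 30 grasp []
   back 0.06 []
   back 0.12 []
-1 35 grasp []
   back 0.06 []
   back 0.12 []
-1 40 grasp []
   back 0.06 []
   back 0.12 []
place -70 30 [[-22.0, 12.0, -59.0, 94.0, -22.0, -49.0]]
place -70 35 [[-26.0, 12.0, -61.0, 111.0, -25.0, -61.0]]
place -50 30 []
place -50 35 []
place -33 30 []
place -33 35 []
place -10 30 [[-19.0, 11.0, -37.0, -20.0, -14.0, 118.0]]
place -10 35 [[-23.0, 11.0, -34.0, -35.0, -13.0, 135.0]]
```

Run:
```python
from kin import *
rng=np.random.default_rng(1)
for lean in(20,30,35,40):
  for az in (12.44,2,-8,-18,-28,22,32):
    M=tool(az,lean); g=np.r_[.541,.1065,.135]-.006*M[:,2]; best=None
    for k in range(25):
        o=least_squares(lambda q:np.r_[(pose(q)[0]-g)*5,Ro.from_matrix(pose(q)[1].T@M).as_rotvec()],rng.uniform(LO,HI),bounds=(LO,HI),x_scale=30)
        if best is None or o.cost<best.cost: best=o
    print(lean,az,best.cost.round(5),best.x.round(0))
```

```text
20 12.44 0.0 [ 31.  11. -38.  16. -23.  58.]
20 2 0.0 [ 32.  11. -41.  26. -23.  37.]
20 -8 0.0 [ 33.  11. -42.  32. -25.  21.]
20 -18 0.0 [ 34.  12. -41.  35. -28.   8.]
20 -28 0.0 [ 35.  13. -40.  35. -32.  -2.]
20 22 0.0 [ 29.  11. -34.   6. -25.  78.]
20 32 0.0 [ 27.  12. -30.  -4. -29.  98.]
30 12.44 0.00265 [ 28.   9. -48.  37.  -9.  40.]
30 2 0.00188 [ 18.   8. -55.  85.  -9.  -9.]
30 -8 0.0 [ 12.   9. -56. 107. -10. -35.]
30 -18 0.0 [ 24.  10. -55.  84. -20. -31.]
30 -28 0.0 [ 31.  12. -52.  69. -27. -33.]
30 22 0.00038 [ 29.   9. -43.  13.  -9.  71.]
30 32 0.0 [ 26.  10. -34. -11. -17. 106.]
35 12.44 0.01102 [ 28.   8. -44.  19.  -9.  57.]
35 2 0.00622 [  8.   8. -55. 118.  -9. -34.]
35 -8 0.00116 [ 10.   9. -56. 118. -13. -43.]
35 -18 0.0 [ 16.  10. -57. 109. -20. -49.]
35 -28 0.0 [ 28.  12. -55.  87. -28. -46.]
35 22 0.00275 [ 27.   9. -39.  -7.  -9.  93.]
35 32 0.0 [ 24.   9. -34. -20. -13. 116.]
40 12.44 0.01869 [  -5.   10.  -40. -144.   -9. -114.]
40 2 0.0044 [  -5.    9.  -48. -179.   -9.  -85.]
40 -8 0.0008 [  -6.    9.  -48. -181.   -9.  -90.]
40 -18 0.00038 [ 15.  10. -58. 118. -24. -57.]
40 -28 0.0 [ 25.  12. -57. 100. -31. -57.]
40 22 0.00392 [ 22.   9. -33. -34.  -9. 124.]
40 32 0.0 [ 20.   9. -31. -36. -13. 135.]
```

```bash
cat >> kin.py <<'E'
ST=np.array([.6148,.1602]); yaw=np.radians(12.44); RS=np.array([[np.cos(yaw),-np.sin(yaw),0],[np.sin(yaw),np.cos(yaw),0],[0,0,1]])
def tost(p): return (np.atleast_2d(p)-np.r_[ST,0])@RS
def clear(q):
    """min gap [m] to the lamp bar box of (body, links)"""
    p,M=pose(q); X,Y,Z=np.meshgrid(np.linspace(-.0375,.0375,6),np.linspace(-.095,.095,9),np.linspace(-.045,-.16,12))
    b=p+np.c_[X.ravel(),Y.ravel(),Z.ravel()]@M.T
    A=fk(P,q,(-1,-1))[1]; W=p-A@Ro.from_euler('x',-q[5]*-1,degrees=True).as_matrix()@[0,0,0]
    A5=R('z',q[0])@R('y',q[1])@R('y',-q[2])@R('x',-q[3])@R('y',-q[4]); W=p-A5@[P[5],P[6],0]; W2=W+A5@[0,P[6],0]; E=R('z',q[0])@R('y',q[1])@[0,0,P[2]]+[0,0,P[0]]
    t=np.linspace(0,1,15)[:,None]; l=np.r_[W+t*(W2-W),W2+t*(p-.16*M[:,2]-W2),E+t*(W-E)]
    def d(x,lo=np.array([-.12,-.22,.283]),hi=np.array([-.03,.22,.335])):
        x=tost(x); return np.linalg.norm(np.maximum(0,np.maximum(lo-x,x-hi)),axis=1).min()
    return d(b),d(l)-.06
SEEDS=[[25,10,-35,-20,-15,115],[25,12,-55,90,-25,-45],[-5,10,-45,-170,-15,-100],[28,10,-45,30,-15,50]]
E
python3 - <<'E'
from kin import *
h=np.array([.9766,.2147])
for lean in(25,30,35,40,46,52):
  for az in (-30,-20,-10,0,12.44,22,28,34,40):
    M=tool(az,lean); g=np.r_[.541,.1065,.137]-.006*M[:,2]
    for i,s in enumerate(SEEDS):
      for q in ik(g,M,q0=s):
        c=clear(q)
        if min(c)<.004: continue
        q2=ik(g+np.r_[-.10*h,.03],M,q0=q)
        print(lean,az,i,q.round(0),np.round(c,3),"| back",[w.round(0).tolist() for w in q2])
E
```

```text
46 28 0 [ 15.   9. -30. -56. -11. 154.] [0.023 0.024] | back []
46 28 1 [ 15.   9. -30. -56. -11. 154.] [0.023 0.024] | back []
46 28 3 [ 15.   9. -30. -56. -11. 154.] [0.023 0.024] | back []
46 34 0 [ 10.  10. -27. -61. -20. 167.] [0.014 0.021] | back [[13.0, -4.0, -38.0, -52.0, -19.0, 156.0]]
46 34 1 [ 10.  10. -27. -61. -20. 167.] [0.014 0.021] | back [[13.0, -4.0, -38.0, -52.0, -19.0, 156.0]]
46 34 3 [ 10.  10. -27. -61. -20. 167.] [0.014 0.021] | back [[13.0, -4.0, -38.0, -52.0, -19.0, 156.0]]
46 40 0 [  6.  11. -25. -62. -27. 175.] [0.004 0.016] | back [[6.0, -2.0, -35.0, -57.0, -29.0, 169.0]]
46 40 1 [  6.  11. -25. -62. -27. 175.] [0.004 0.016] | back [[6.0, -2.0, -35.0, -57.0, -29.0, 169.0]]
46 40 3 [  6.  11. -25. -62. -27. 175.] [0.004 0.016] | back [[6.0, -2.0, -35.0, -57.0, -29.0, 169.0]]
52 -30 1 [ 26.  16. -61. 114. -45. -74.] [0.014 0.014] | back []
52 -30 3 [ 26.  16. -61. 114. -45. -74.] [0.014 0.014] | back []
52 0 2 [  -9.   10.  -48. -161.  -21. -103.] [0.041 0.041] | back []
52 22 2 [   3.    9.  -30.  -89.  -15. -170.] [0.045 0.042] | back []
52 28 2 [   1.   10.  -29.  -84.  -21. -169.] [0.038 0.04 ] | back []
52 34 2 [  -1.   11.  -28.  -80.  -27. -168.] [0.03  0.036] | back [[-1.0, -2.0, -37.0, -73.0, -28.0, -175.0]]
52 40 2 [  -2.   12.  -26.  -77.  -33. -166.] [0.021 0.031] | back [[-5.0, 0.0, -35.0, -72.0, -36.0, -170.0]]
```

Run:
```python
from station import vision
import cv2,numpy as np
c=[vision.capture(n)["frame"][:,:,::-1] for n in("scene","top")]
a=cv2.convertScaleAbs(c[0][60:360,240:540],alpha=1.5); b=cv2.convertScaleAbs(c[1][100:400,170:470],alpha=1.3)
cv2.imwrite("pics/p5.png",cv2.resize(np.hstack([a,b]),(800,400)))
```

```text
(no output)
```

View pics/p5.png

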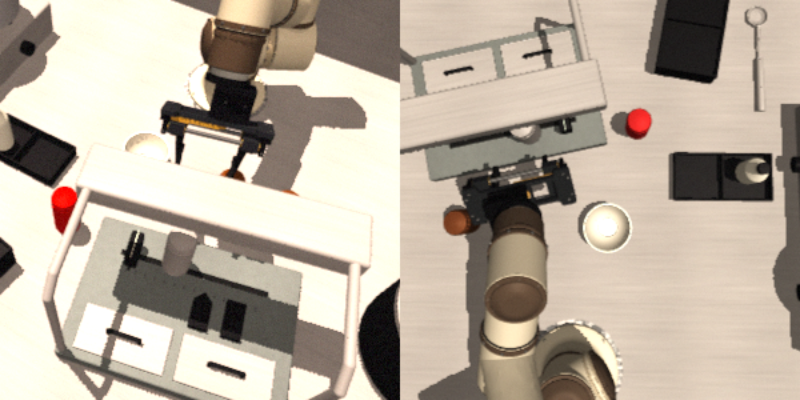

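Picture: the gripper is leaned in front of the lamp bar, clear of everything; only a short cross-piece of its body is 190 mm wide, with a narrow neck behind. I'll refine the clearance model.

```bash
sed -i 's/-.045,-.16,12/-.045,-.105,7/; s/p-.16\*M/p-.105*M/; s/axis=1).min()$/axis=1)/; s/return d(b),d(l)-.06/rad=np.r_[[.06]*15,np.linspace(.055,.045,15),[.06]*15]; return d(b).min(),(d(l)-rad).min()/' kin.py
cat > scan.py <<'E'
from kin import *
import sys
h=np.array([.9766,.2147]); seen=set()
SEEDS+= [s[:5]+[(s[5]+360)%360-180 if abs(s[5])>0 else 180] for s in SEEDS]
def scan(base,leans,azs,mn,dback=(.10,.03)):
  for lean in leans:
    for az in azs:
      for fl in(1,-1):
        M=tool(az,lean,fl); g=base-.006*M[:,2]; got=[]
        for s in SEEDS:
          for q in ik(g,M,q0=s):
            if any(abs(q-w).max()<3 for w in got): continue
            got.append(q); c=clear(q)
            if min(c)<mn: continue
            q2=ik(g+np.r_[-dback[0]*h,dback[1]],M,q0=q)
            print(lean,az,fl,q.round(0),np.round(c,3),"| back",[w.round(0).tolist() for w in q2],flush=True)
E
python3 - <<'E'
from scan import *
scan(np.r_[.541,.1065,.137],(30,35,40,46,52),(-25,-15,-5,5,12.44,20,28,36),.008)
E
```

```text
40 36 1 [ 17.   9. -28. -42. -19. 146.] [0.037 0.014] | back [[22.0, -4.0, -40.0, -32.0, -17.0, 132.0]]
40 36 -1 [ 17.   9. -28. -42. -19. -34.] [0.037 0.014] | back [[22.0, -4.0, -40.0, -32.0, -17.0, -48.0]]
46 -5 1 [  -6.    9.  -49. -177.  -15.  -92.] [0.042 0.031] | back []
46 -5 -1 [  -6.    9.  -49. -177.  -15.   88.] [0.042 0.031] | back []
46 28 1 [ 15.   9. -30. -56. -11. 154.] [0.042 0.031] | back []
46 28 -1 [ 15.   9. -30. -56. -11. -26.] [0.042 0.031] | back []
46 36 1 [  8.  10. -27. -62. -22. 170.] [0.042 0.028] | back [[10.0, -3.0, -37.0, -55.0, -23.0, 161.0]]
46 36 -1 [  8.  10. -27. -62. -22. -10.] [0.042 0.028] | back [[10.0, -3.0, -37.0, -55.0, -23.0, -19.0]]
52 -5 1 [  -6.   11.  -54. -178.  -27.  -91.] [0.048 0.044] | back [[-12.0, -5.0, -54.0, -155.0, -13.0, -111.0]]
52 -5 -1 [  -6.   11.  -54. -178.  -27.   89.] [0.048 0.044] | back [[-12.0, -5.0, -54.0, -155.0, -13.0, 69.0]]
52 5 1 [  -7.    9.  -40. -139.  -15. -122.] [0.05  0.047] | back []
52 5 -1 [  -7.    9.  -40. -139.  -15.   58.] [0.05  0.047] | back []
52 20 1 [   4.    9.  -30.  -91.  -13. -169.] [0.05  0.047] | back []
52 20 -1 [  4.   9. -30. -91. -13.  11.] [0.05  0.047] | back []
52 28 1 [   1.   10.  -29.  -84.  -21. -169.] [0.048 0.045] | back []
52 28 -1 [  1.  10. -29. -84. -21.  11.] [0.048 0.045] | back [[4.0, -4.0, -38.0, -73.0, -20.0, -2.0]]
52 36 1 [  -1.   11.  -27.  -79.  -29. -167.] [0.048 0.042] | back [[-3.0, -1.0, -36.0, -73.0, -31.0, -173.0]]
52 36 -1 [ -1.  11. -27. -79. -29.  13.] [0.048 0.042] | back [[-3.0, -1.0, -36.0, -73.0, -31.0, 7.0]]
```

Run:
```python
from kin import *
import h
t=h.load("top0"); print("bottle top",h.ray(t,h.T(750,320),.15)); B=h.ray(t,h.T(750,320),.15)[:2]
for az in range(-80,61,10):
    M=tool(az,46,-1); g=np.r_[.434,-.285,.097]-.006*M[:,2]
    for s in ([-40,10,-27,-62,-22,-10],[-40,10,-40,0,-30,0],[-30,12,-58,100,-25,120],[-60,10,-30,-90,-30,30]):
        for q in ik(g,M,q0=s):
            X,Y,Z=np.meshgrid([-.0375,0,.0375],np.linspace(-.095,.095,13),[-.045,-.07,-.1]); b=pose(q)[0]+np.c_[X.ravel(),Y.ravel(),Z.ravel()]@M.T
            lo=b[b[:,2]<.165]; d=np.linalg.norm(lo[:,:2]-B,axis=1).min()-.027
            print(az,q.round(0),"bottle gap",d.round(3))
M=tool(36,46,-1);q=np.array([10,0,-35,-55,-23,-15.])
for b,u in((0,0),(.03,.0),(.06,.01),(.09,.02),(.12,.04),(.12,.10)):
    g=np.r_[.541,.1065,.132]-.006*M[:,2]+np.r_[-b*np.cos(np.radians(36)),-b*np.sin(np.radians(36)),u]
    for w in ik(g,M,q0=q): q=w;print(b,u,g.round(3),q.round(0),np.round(clear(q),3))
print("M",M.round(3).tolist()); cur=np.array([[.794,.218,.568],[.171,-.976,.136],[.584,-.011,-.812]])
print("rotvec",Ro.from_matrix(M@cur.T).as_rotvec(degrees=True))
```

```text
bottle top [ 0.44313199 -0.40193958  0.15      ]
-50 [ -52.   13.  -56. -176.  -25.   88.] bottle gap 0.079
-50 [ -52.   13.  -56. -176.  -25.   88.] bottle gap 0.079
-50 [ -52.   13.  -56. -176.  -25.   88.] bottle gap 0.079
-40 [ -51.   11.  -41. -135.  -11.   53.] bottle gap 0.066
-40 [ -51.   11.  -41. -135.  -11.   53.] bottle gap 0.066
-40 [ -51.   11.  -41. -135.  -11.   53.] bottle gap 0.066
-20 [-38.  11. -32. -80. -13.   2.] bottle gap 0.033
-20 [-38.  11. -32. -80. -13.   2.] bottle gap 0.033
-20 [-38.  11. -32. -80. -13.   2.] bottle gap 0.033
-10 [-42.  12. -31. -76. -23.   8.] bottle gap 0.017
-10 [-42.  12. -31. -76. -23.   8.] bottle gap 0.017
-10 [-42.  12. -31. -76. -23.   8.] bottle gap 0.017
0 [-45.  14. -28. -71. -33.  13.] bottle gap 0.003
0 [-45.  14. -28. -71. -33.  13.] bottle gap 0.003
0 [-45.  14. -28. -71. -33.  13.] bottle gap 0.003
10 [-47.  17. -25. -66. -41.  17.] bottle gap -0.005
10 [-47.  17. -25. -66. -41.  17.] bottle gap -0.005
10 [-47.  17. -25. -66. -41.  17.] bottle gap -0.005
20 [-48.  19. -21. -62. -49.  21.] bottle gap -0.008
20 [-48.  19. 
[... 602 characters left out ...]
] bottle gap -0.021
60 [-45.  30.  -4. -46. -76.  35.] bottle gap -0.021
60 [-45.  30.  -4. -46. -76.  35.] bottle gap -0.021
0 0 [0.538 0.104 0.136] [  8.  11. -27. -63. -23.  -8.] [0.047 0.031]
0.03 0.0 [0.513 0.086 0.136] [  4.   9. -29. -65. -25.  -4.] [0.047 0.052]
0.06 0.01 [0.489 0.069 0.146] [  2.   5. -31. -63. -27.  -5.] [0.048 0.067]
0.09 0.02 [0.465 0.051 0.156] [ -0.   2. -33. -61. -29.  -5.] [0.06  0.086]
0.12 0.04 [0.44  0.033 0.176] [ -2.  -2. -34. -57. -32.  -9.] [0.067 0.106]
0.12 0.1 [0.44  0.033 0.236] [  4.  -9. -32. -44. -33. -28.] [0.045 0.102]
M [[-0.562, -0.588, 0.582], [-0.408, 0.809, 0.423], [-0.719, -0.0, -0.695]]
rotvec [  97.4941113    44.75933609 -121.31894049]
```

```bash
python3 -m jog '{"rot":[[-1.4,5.8,0],[-1.4,5.8,0],[-1.4,5.8,0],[-1.4,5.8,0],[-1.4,5.8,0],[-1.4,5.8,0]],"delta_pos":[[-14,-6,4],[-14,-6,4],[-14,-6,4],[-14,-6,4],[-14,-6,4],[-14,-6,4]],"grip":[100,100,100,100,100,100]}'
python3 -c "
from station import r
s=r.sense();print(s['joints'].round(1))"
```

```text
time_s: 2.28
tcp_pos: [0.3926, 0.0499, 0.2649]
ee_rot: [[0.963, 0.207, 0.175], [0.209, -0.978, 0.009], [0.173, 0.028, -0.984]]
wrist_force: [0.0, -0.0, -0.2]
gripper_width: 0.995
[ 35.6  -9.2 -32.9   6.4 -57.9  63.5]
```

```bash
python3 -m jog '{"rot":[[0,5,0],[0,5,0],[0,0,-7.1],[0,0,-7.1],[0,0,-7.1],[0,0,-7.1],[0,0,-7.1],[0,0,-7.1],[0,0,-7.1],[0,0,-7.1]],"delta_pos":[[-10,0,0],[-10,0,0],[0,0,0],[0,0,0],[0,0,0],[0,0,0],[0,0,0],[0,0,0],[0,0,0],[0,0,0]],"grip":[100,100,100,100,100,100,100,100,100,100]}'
python3 -m jog '{"rot":[[0,0,-7.1],[0,0,-7.1],[0,0,-7.1],[0,0,-7.1],[0,0,-7.1],[0,0,-7.1],[0,0,-7.1],[0,0,-7.1],[0,0,-7.1],[0,0,-7.1]],"delta_pos":[[0,0,0],[0,0,0],[0,0,0],[0,0,0],[0,0,0],[0,0,0],[0,0,0],[0,0,0],[0,0,0],[0,0,0]],"grip":[100,100,100,100,100,100,100,100,100,100]}'
python3 - <<'E'
from kin import *
from station import r
s=r.sense();print(s['joints'].round(1)); M=tool(36,0,-1); print(Ro.from_matrix(M@s['ee_rot'].T).as_rotvec(degrees=True))
E
```

```text
time_s: 3.12
tcp_pos: [0.3732, 0.0488, 0.2634]
ee_rot: [[0.705, -0.71, 0.006], [-0.71, -0.705, -0.0], [0.005, -0.004, -1.0]]
wrist_force: [0.2, -0.2, -0.2]
gripper_width: 0.995
time_s: 3.95
tcp_pos: [0.3732, 0.0488, 0.2634]
ee_rot: [[-0.442, -0.897, -0.0], [-0.897, 0.442, -0.005], [0.005, -0.002, -1.0]]
wrist_force: [-0.2, -1.2, 0.7]
gripper_width: 0.995
[ 32.8  -5.2 -26.8   0.3 -68.5 -59.1]
[  0.28050089  -0.08263293 -27.79510152]
```

```bash
python3 -m jog '{"rot":[[0,0,-7],[0,0,-7],[0,0,-7],[0,0,-6.8]],"delta_pos":[[0,0,0],[0,0,0],[0,0,0],[0,0,0]],"grip":[100,100,100,100]}'
python3 -m jog '{"rot":[[3.86,-5.32,0],[3.86,-5.32,0],[3.86,-5.32,0],[3.86,-5.32,0],[3.86,-5.32,0],[3.86,-5.32,0],[3.86,-5.32,0],[0,0,0]],"delta_pos":[[10,-2,-4],[10,-2,-4],[10,-2,-4],[10,-2,-4],[10,-2,-4],[10,-2,-4],[10,-2,-4],[0,0,0]],"grip":[100,100,100,100,100,100,100,100]}'
python3 - <<'E'
from kin import *
from station import r
s=r.sense();print(s['joints'].round(1)); M=tool(36,46,-1); print(Ro.from_matrix(M@s['ee_rot'].T).as_rotvec(degrees=True),s['tcp_pos'])
E
```

```text
time_s: 4.28
tcp_pos: [0.3732, 0.0488, 0.2634]
ee_rot: [[-0.809, -0.588, -0.003], [-0.588, 0.809, -0.004], [0.005, -0.002, -1.0]]
wrist_force: [1.0, -0.1, -0.7]
gripper_width: 1.0
time_s: 4.95
tcp_pos: [0.4332, 0.0356, 0.2348]
ee_rot: [[-0.616, -0.591, 0.522], [-0.443, 0.807, 0.391], [-0.652, 0.009, -0.759]]
wrist_force: [0.2, -0.7, 1.3]
gripper_width: 0.999
[ 11.3  -9.9 -34.2 -32.1 -32.  -42.9]
[ 2.71533434 -4.62315262 -0.24677326] [0.43315234 0.03564704 0.23484626]
```

```bash
python3 -m jog '{"rot":[[1.3,-2.3,-0.2],[1.4,-2.3,0],[0,0,0],[0,0,0],[0,0,0]],"delta_pos":[[4,-2,-20],[4,-1,-20],[0,0,-20],[24,18,-22],[0,0,0]],"grip":[100,100,100,100,100]}'
python3 - <<'E'
from kin import *
from station import r
s=r.sense();print(s['joints'].round(1)); M=tool(36,46,-1); print(Ro.from_matrix(M@s['ee_rot'].T).as_rotvec(degrees=True),s['tcp_pos'],np.r_[.541,.1065,.132]-.006*M[:,2]-s['tcp_pos'])
E
```

```text
time_s: 5.37
tcp_pos: [0.4642, 0.0528, 0.1573]
ee_rot: [[-0.581, -0.593, 0.558], [-0.422, 0.805, 0.417], [-0.696, 0.007, -0.718]]
wrist_force: [-0.9, 0.2, -1.1]
gripper_width: 1.0
[  2.9   1.9 -32.8 -56.1 -27.9 -12.1]
[ 0.77153394 -1.73433155 -0.395868  ] [0.46420456 0.05281835 0.15728604] [ 0.07330369  0.05114474 -0.02111809]
```

```bash
python3 -m jog '{"rot":[[0.7,-1.7,-0.4],[0,0,0],[0,0,0],[0,0,0],[0,0,0],[0,0,0]],"delta_pos":[[15,10,-8],[15,10,-6],[15,10,-4],[15,11,-2],[13,10,-1],[0,0,0]],"grip":[100,100,100,100,100,100]}'
python3 - <<'E'
from station import vision,r
import cv2,numpy as np
c=vision.capture("scene")["frame"][:,:,::-1]; d=vision.capture("top")["frame"][:,:,::-1]
a=cv2.convertScaleAbs(c[180:330,290:440],alpha=1.5); b=cv2.convertScaleAbs(d[130:280,200:350],alpha=1.5)
cv2.imwrite("pics/p6.png",cv2.resize(np.hstack([a,b]),(800,400))); print(r.sense()['joints'].round(1))
E
```

```text
time_s: 5.87
tcp_pos: [0.5381, 0.105, 0.1415]
ee_rot: [[-0.553, -0.591, 0.587], [-0.412, 0.807, 0.424], [-0.724, -0.008, -0.69]]
wrist_force: [0.1, 0.6, -0.0]
gripper_width: 0.999
[  7.7   9.8 -26.7 -62.9 -22.5  -8.2]
```

View pics/p6.png

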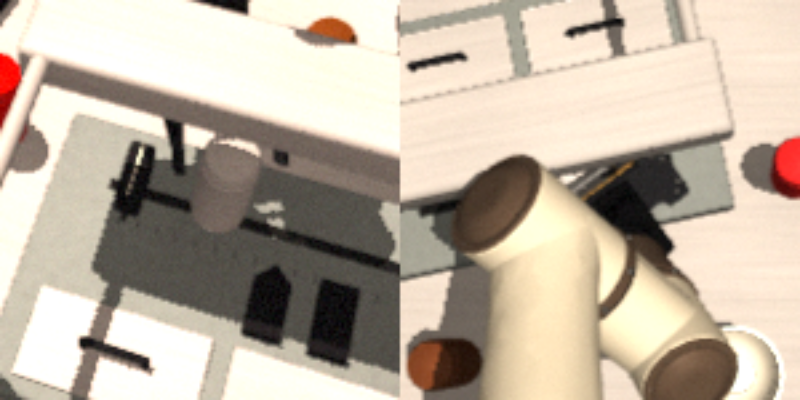

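Picture: the fingers straddle the shaker (left tip (178,165), right (281,157)), upright and undisturbed. Closing.

```bash
python3 -m jog '{"rot":[[0,0,0],[0,0,0],[0,0,0],[0,0,0],[0,0,0],[0,0,0],[0,0,0],[0,0,0]],"delta_pos":[[0,0,-3],[0,0,0],[0,0,0],[0,0,0],[0,0,0],[0,0,0],[0,0,0],[0,0,0]],"grip":[100,60,55,50,40,30,20,10]}'
python3 -m jog '{"rot":[[0,0,0],[0,0,0],[0,0,0],[0,0,0]],"delta_pos":[[0,0,0],[0,0,5],[0,0,6],[0,0,0]],"grip":[0,0,0,0]}'
```

```text
time_s: 6.63
tcp_pos: [0.5364, 0.1021, 0.1375]
ee_rot: [[-0.556, -0.587, 0.588], [-0.409, 0.81, 0.421], [-0.723, -0.006, -0.69]]
wrist_force: [-1.1, 1.5, 1.5]
gripper_width: 0.624
time_s: 6.97
tcp_pos: [0.5364, 0.1014, 0.1483]
ee_rot: [[-0.556, -0.587, 0.589], [-0.411, 0.81, 0.419], [-0.723, -0.009, -0.691]]
wrist_force: [0.9, 0.6, -3.0]
gripper_width: 0.621
```

Run:
```python
from kin import *
from station import r
q=r.sense()['joints']; print(q.round(1))
for p,az in [((.476,.057,.165),36),((.416,.013,.19),36),((.42,-.06,.20),22),((.43,-.13,.20),8),((.435,-.21,.20),-6),((.430,-.281,.2),-20),((.430,-.281,.15),-20),((.430,-.281,.102),-20)]:
    M=tool(az,46,-1); w=ik(np.array(p),M,q0=q)
    if w: q=w[0]; print(p,az,q.round(0),np.round(clear(q),3))
    else: print(p,az,"none")
```

```text
[  8.4   9.  -26.8 -60.7 -22.1 -11.1]
(0.476, 0.057, 0.165) 36 [  2.   2. -32. -59. -28. -10.] [0.045 0.071]
(0.416, 0.013, 0.19) 36 [ -5.  -6. -35. -55. -36. -10.] [0.081 0.131]
(0.42, -0.06, 0.2) 22 [-10.  -8. -36. -50. -30. -21.] [0.117 0.147]
(0.43, -0.13, 0.2) 8 [-11.  -7. -38. -43. -20. -35.] [0.124 0.154]
(0.435, -0.21, 0.2) -6 none
(0.43, -0.281, 0.2) -20 none
(0.43, -0.281, 0.15) -20 none
(0.43, -0.281, 0.102) -20 [-37.  10. -33. -79. -12.   1.] [0.179 0.23 ]
```

Run:
```python
from kin import *
for y in(-.21,-.273):
 for z in(.2,.18,.16,.14,.12,.102):
  o=[]
  for az in(-25,-20,-15,-10,-5,0,8,16,24):
    for s in([-35,0,-33,-60,-20,-10],[-38,11,-32,-80,-13,2]):
        w=ik(np.array([.430,y,z]),tool(az,46,-1),q0=s)
        if w: o.append((az,round(w[0][4]),round(w[0][3]),round(w[0][5]))); break
  print(y,z,o)
```

```text
-0.21 0.2 [(-5, -12, -34, -50), (0, -23, -47, -29), (8, -35, -53, -13), (16, -44, -54, -4), (24, -52, -54, 4)]
-0.21 0.18 [(-5, -14, -45, -37), (0, -23, -53, -21), (8, -34, -57, -8), (16, -43, -57, 1), (24, -50, -56, 7)]
-0.21 0.16 [(-5, -16, -55, -24), (0, -24, -59, -13), (8, -34, -60, -2), (16, -42, -60, 5), (24, -49, -58, 11)]
-0.21 0.14 [(-10, -9, -58, -25), (-5, -18, -64, -11), (0, -25, -65, -4), (8, -34, -64, 4), (16, -41, -62, 10), (24, -48, -60, 14)]
-0.21 0.12 [(-10, -14, -72, -6), (-5, -20, -72, 0), (0, -26, -71, 5), (8, -34, -68, 10), (16, -41, -65, 15), (24, -48, -62, 18)]
-0.21 0.102 [(-15, -12, -84, 5), (-10, -17, -81, 8), (-5, -22, -79, 10), (0, -27, -76, 13), (8, -34, -72, 16), (16, -41, -68, 19), (24, -47, -64, 22)]
-0.273 0.2 [(-10, -17, -41, -39), (-5, -25, -49, -25), (0, -32, -52, -16), (8, -42, -54, -6), (16, -50, -54, 1), (24, -57, -53, 7)]
-0.273 0.18 [(-10, -17, -48, -30), (-5, -25, -54, -18), (0, -32, -56, -11), (8, -41, -57, -2), (16, -49, -56, 4), (24, -56, -55, 10)]
-0.273 0.16 [(-15, -9, -47, -36), (-10, -18, -56, -20), (-5, -25, -59, -11), (0, -31, -60, -5), (8, -40, -59, 2), (16, -48, -58, 8), (24, -54, -56, 13)]
-0.273 0.14 [(-15, -12, -59, -21), (-10, -20, -63, -11), (-5, -26, -64, -4), (0, -31, -64, 1), (8, -39, -62, 7), (16, -47, -60, 12), (24, -53, -58, 16)]
-0.273 0.12 [(-15, -15, -70, -7), (-10, -21, -70, -1), (-5, -26, -69, 3), (0, -32, -68, 7), (8, -39, -65, 12), (16, -46, -62, 16), (24, -52, -59, 19)]
-0.273 0.102 [(-20, -12, -80, 1), (-15, -17, -78, 5), (-10, -22, -76, 8), (-5, -27, -74, 10), (0, -32, -72, 13), (8, -39, -68, 16), (16, -45, -64, 19), (24, -51, -61, 22)]
```

```bash
python3 -m jog '{"rot":[[0,0,0],[0,0,0],[0,0,0],[0,0,0],[0,0,0],[0,0,0],[0,0,0]],"delta_pos":[[-10,-7,4],[-20,-15,6],[-20,-15,6],[-20,-15,8],[-20,-15,8],[-20,-15,8],[-8,-6,2]],"grip":[0,0,0,0,0,0,0]}'
python3 -m jog '{"rot":[[0,0,0],[0,0,-2],[0,0,-3],[0,0,-3.5],[0,0,-3.5],[0,0,-3.5],[0,0,-3.5],[0,0,-3.5],[0,0,-3.5],[0,0,0]],"delta_pos":[[0,-12,2],[2,-25,2],[2,-28,3],[2,-28,2],[2,-28,2],[2,-28,0],[2,-28,0],[1,-28,0],[0,-20,0],[0,-5,0]],"grip":[0,0,0,0,0,0,0,0,0,0]}'
python3 - <<'E'
from kin import *
from station import r
s=r.sense();print(s['joints'].round(1)); M=tool(-10,46,-1); print(Ro.from_matrix(M@s['ee_rot'].T).as_rotvec(degrees=True),s['tcp_pos'],s['gripper_width'])
E
```

```text
time_s: 7.55
tcp_pos: [0.4157, 0.0124, 0.1903]
ee_rot: [[-0.556, -0.586, 0.589], [-0.41, 0.81, 0.419], [-0.723, -0.009, -0.691]]
wrist_force: [0.5, 0.9, -4.5]
gripper_width: 0.624
time_s: 8.38
tcp_pos: [0.431, -0.218, 0.2006]
ee_rot: [[-0.681, -0.169, 0.713], [-0.122, 0.986, 0.116], [-0.722, -0.008, -0.692]]
wrist_force: [0.2, 0.1, -4.2]
gripper_width: 0.623
[-33.4   0.8 -27.5 -53.9 -37.3  -9.3]
[  0.46352015   0.24550585 -19.71988703] [ 0.43102803 -0.21799638  0.20055261] 0.623347856502378
```

```bash
python3 -m jog '{"rot":[[0,0,-3],[0,0,-4],[0,0,-4],[0,0,-4],[0,0,-4],[0,0,0]],"delta_pos":[[0,-10,0],[0,-14,-4],[0,-14,-6],[0,-12,-6],[0,-8,-6],[0,0,0]],"grip":[0,0,0,0,0,0]}'
python3 - <<'E'
from kin import *
from station import r,vision
import cv2
s=r.sense();print(s['joints'].round(1)); M=tool(-10,46,-1); print(Ro.from_matrix(M@s['ee_rot'].T).as_rotvec(degrees=True),s['tcp_pos'],s['tcp_pos']+.006*s['ee_rot'][:,2])
c=vision.capture("scene"); d=vision.capture("top")
a=cv2.convertScaleAbs(c["frame"][100:250,160:360,::-1],alpha=1.5); b=cv2.convertScaleAbs(d["frame"][170:320,320:520,::-1],alpha=1.5)
cv2.imwrite("pics/p7.png",cv2.resize(np.hstack([a,b]),(800,300)))
E
```

```text
time_s: 8.88
tcp_pos: [0.4305, -0.2723, 0.1768]
ee_rot: [[-0.686, 0.156, 0.711], [0.105, 0.988, -0.116], [-0.72, -0.005, -0.694]]
wrist_force: [-0.1, 1.0, -3.3]
gripper_width: 0.624
[-29.4   2.  -31.6 -50.7 -18.7 -26.1]
[ 0.30405499  0.0032582  -1.00248831] [ 0.4304963  -0.27230806  0.17683685] [ 0.43475966 -0.27300516  0.17267298]
```

View pics/p7.png

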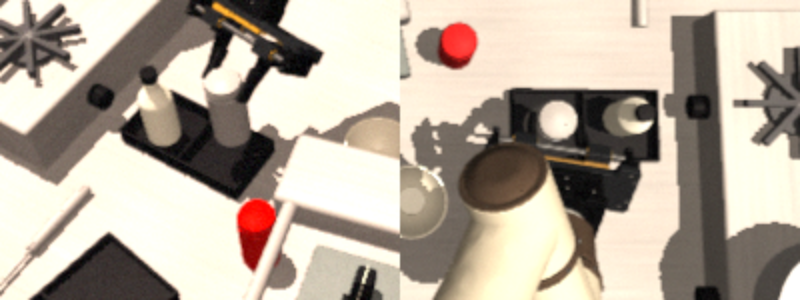

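Picture: shaker upright above the empty half, bottle undisturbed and clear of the gripper. Descending.

```bash
python3 -m jog '{"rot":[[0,0,0],[0,0,0],[0,0,0],[0,0,0],[0,0,0],[0,0,0],[0,0,0],[0,0,0]],"delta_pos":[[0,-1,-10],[0,-1,-14],[0,0,-14],[0,0,-12],[0,0,-8],[0,0,-6],[0,0,-4],[0,0,0]],"grip":[0,0,0,0,0,0,0,0]}'
python3 -m jog '{"rot":[[0,0,0],[0,0,0],[0,0,0],[0,0,0]],"delta_pos":[[0,0,-2],[0,0,-1],[0,0,-1],[0,0,0]],"grip":[0,0,0,0]}'
```

```text
time_s: 9.65
tcp_pos: [0.4317, -0.2768, 0.111]
ee_rot: [[-0.683, 0.158, 0.713], [0.103, 0.987, -0.119], [-0.723, -0.008, -0.691]]
wrist_force: [0.0, 0.4, -3.9]
gripper_width: 0.616
time_s: 9.98
tcp_pos: [0.4318, -0.2763, 0.1076]
ee_rot: [[-0.683, 0.158, 0.714], [0.103, 0.987, -0.12], [-0.724, -0.008, -0.69]]
wrist_force: [0.4, -0.5, -2.7]
gripper_width: 0.622
```

```bash
python3 -m jog '{"rot":[[0,0,0],[0,0,0],[0,0,0],[0,0,0]],"delta_pos":[[0,0,-1],[0,0,-1],[0,0,-1],[0,0,0]],"grip":[0,0,0,0]}'
python3 -m jog '{"rot":[[0,0,0],[0,0,0],[0,0,0]],"delta_pos":[[0,0,-1],[0,0,-1],[0,0,0]],"grip":[0,0,0]}'
```

```text
time_s: 10.32
tcp_pos: [0.4316, -0.2762, 0.1042]
ee_rot: [[-0.683, 0.158, 0.713], [0.104, 0.987, -0.119], [-0.723, -0.008, -0.691]]
wrist_force: [-0.9, 1.0, -3.8]
gripper_width: 0.62
time_s: 10.57
tcp_pos: [0.4316, -0.2763, 0.1021]
ee_rot: [[-0.683, 0.158, 0.713], [0.104, 0.987, -0.12], [-0.723, -0.008, -0.691]]
wrist_force: [-0.1, 0.1, -3.5]
gripper_width: 0.622
```

```bash
python3 -m jog '{"rot":[[0,0,0],[0,0,0],[0,0,0]],"delta_pos":[[0,0,-1],[0,0,-0.5],[0,0,0]],"grip":[0,0,0]}'
python3 -m jog '{"rot":[[0,0,0],[0,0,0],[0,0,0]],"delta_pos":[[0,0,-1],[0,0,-0.5],[0,0,0]],"grip":[0,0,0]}'
```

```text
time_s: 10.82
tcp_pos: [0.4323, -0.2765, 0.1015]
ee_rot: [[-0.682, 0.158, 0.714], [0.103, 0.987, -0.12], [-0.724, -0.008, -0.69]]
wrist_force: [-0.9, 1.1, 0.7]
gripper_width: 0.621
time_s: 11.07
tcp_pos: [0.4333, -0.2766, 0.1015]
ee_rot: [[-0.68, 0.157, 0.717], [0.102, 0.988, -0.12], [-0.726, -0.008, -0.687]]
wrist_force: [-2.8, 1.5, 7.5]
gripper_width: 0.625
```

```bash
python3 -m jog '{"rot":[[0,0,0],[0,0,0],[0,0,0],[0,0,0],[0,0,0],[0,0,0]],"delta_pos":[[0,0,0.5],[0,0,0],[0,0,0],[0,0,0],[0,0,0],[0,0,0]],"grip":[66,72,80,90,95,95]}'
python3 -m jog '{"rot":[[0,0,0],[0,0,0],[0,0,0],[0,0,0],[0,0,0],[0,0,0]],"delta_pos":[[-6,1,5],[-12,2,10],[-15,2.5,14],[-18,3,18],[-18,3,22],[0,0,0]],"grip":[100,100,100,100,100,100]}'
python3 - <<'E'
from station import r,vision
import cv2,numpy as np,h
s=r.sense();print(s['joints'].round(1),s['gripper_width'])
c=vision.capture("scene"); d=vision.capture("top")
a=cv2.convertScaleAbs(c["frame"][100:250,160:360,::-1],alpha=1.5); b=cv2.convertScaleAbs(d["frame"][170:320,320:520,::-1],alpha=1.5)
cv2.imwrite("pics/p8.png",cv2.resize(np.hstack([a,b]),(800,300)))
E
```

```text
time_s: 11.57
tcp_pos: [0.4317, -0.2764, 0.0997]
ee_rot: [[-0.683, 0.158, 0.713], [0.104, 0.987, -0.12], [-0.723, -0.008, -0.691]]
wrist_force: [0.3, 0.2, -0.5]
gripper_width: 0.911
time_s: 12.07
tcp_pos: [0.3616, -0.2648, 0.1726]
ee_rot: [[-0.68, 0.157, 0.716], [0.098, 0.988, -0.123], [-0.727, -0.013, -0.687]]
wrist_force: [0.0, 0.1, 0.7]
gripper_width: 1.0
[-39.   -2.6 -35.7 -57.2 -25.  -13.4] 0.9997226927542789
```

View pics/p8.png

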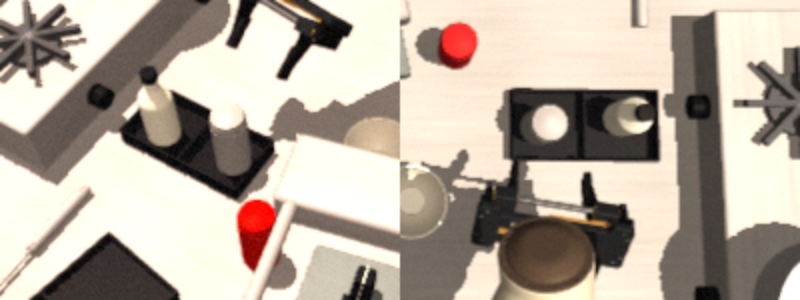

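Picture: shaker stands upright and released in the empty half, bottle untouched. Next, the slider: plan to straddle the grip with open fingers and push it with the -y finger.

Run:
```python
from kin import *
from station import r
q0=r.sense()['joints']
def w(x,y,z): return RS@np.array([x,y,0])+np.r_[ST,z]
for lean in(40,46,52):
 for az in(22,26,30,36,42):
  M=tool(az,lean,-1); out=[]
  for p in(w(-.19,-.14,.16),w(-.18,-.15,.085),w(-.095,-.12,.085),w(-.095,-.05,.085),w(-.095,.02,.085),w(-.095,.08,.085),w(-.19,.05,.12)):
    o=ik(p,M,q0=[8,10,-27,-62,-22,-10]); out.append((int(o[0][3]),int(o[0][4]),int(o[0][5]),round(min(clear(o[0])),3)) if o else None)
  print(lean,az,out)
print(w(-.19,-.14,.16),w(-.18,-.15,.085),w(-.095,-.12,.085),w(-.095,.07,.085))
```

```text
40 22 [(-34, -15, -46, np.float64(0.084)), (-63, -19, -5, np.float64(0.101)), (-55, -12, -23, np.float64(0.044)), None, None, None, None]
40 26 [(-41, -21, -32, np.float64(0.079)), (-63, -23, -1, np.float64(0.098)), (-57, -16, -15, np.float64(0.042)), None, None, None, None]
40 30 [(-45, -27, -23, np.float64(0.074)), (-63, -27, 2, np.float64(0.095)), (-58, -21, -10, np.float64(0.04)), (-56, -13, -20, np.float64(0.046)), None, None, None]
40 36 [(-48, -34, -13, np.float64(0.067)), (-61, -32, 7, np.float64(0.088)), (-58, -27, -3, np.float64(0.035)), (-59, -19, -11, np.float64(0.04)), (-55, -11, -24, np.float64(0.05)), None, None]
40 42 [(-49, -40, -5, np.float64(0.059)), (-59, -37, 11, np.float64(0.079)), (-58, -32, 1, np.float64(0.028)), (-59, -25, -4, np.float64(0.033)), (-58, -18, -13, np.float64(0.04)), (-54, -10, -25, np.float64(0.047)), (-43, -9, -39, np.float64(0.082))]
46 22 [(-57, -21, -15, np.float64(0.09)), (-81, -27, 20, np.float64(0.119)), (-80, -19, 10, np.float64(0.049)), (-86, -13, 10, np.float64(0.049)), None, None, None]
46 26 [(-59, -27, -8, np.float64(0.085)), (-78,
[... 1548 characters left out ...]
at64(0.05)), (-105, -22, 34, np.float64(0.116))]
52 36 [(-70, -44, 17, np.float64(0.08)), (-80, -45, 36, np.float64(0.133)), (-83, -38, 30, np.float64(0.044)), (-91, -33, 33, np.float64(0.035)), (-100, -29, 37, np.float64(0.033)), (-109, -26, 42, np.float64(0.031)), (-96, -26, 30, np.float64(0.109))]
52 42 [(-68, -49, 19, np.float64(0.073)), (-76, -48, 36, np.float64(0.123)), (-78, -42, 29, np.float64(0.036)), (-85, -37, 31, np.float64(0.023)), (-92, -32, 33, np.float64(0.021)), (-100, -28, 36, np.float64(0.019)), (-90, -30, 28, np.float64(0.101))]
[ 0.45941919 -0.01744235  0.16      ] [ 0.47133859 -0.0250534   0.085     ] [0.54788045 0.02255272 0.085     ] [0.5069512  0.20809192 0.085     ]
```

Run:
```python
from kin import *
import h
t=h.load("top0")
cans=[h.ray(t,px,.12) for px in((212,265),(254,262),(349,190))]; print(np.round(cans,3))
def w(x,y,z): return RS@np.array([x,y,0])+np.r_[ST,z]
for lean,az in((52,22),(52,30)):
  M=tool(az,lean,-1)
  for p in(w(-.19,-.12,.16),w(-.19,-.13,.085),w(-.095,-.12,.085),w(-.095,-.05,.085),w(-.095,.02,.085),w(-.095,.08,.085),w(-.19,.05,.12)):
    for q in ik(p,M,q0=[8,10,-27,-90,-22,20]):
      X,Y,Z=np.meshgrid(np.linspace(-.0375,.0375,5),np.linspace(-.095,.095,9),np.linspace(-.045,-.105,5)); b=p+np.c_[X.ravel(),Y.ravel(),Z.ravel()]@M.T
      A5=R('z',q[0])@R('y',q[1])@R('y',-q[2])@R('x',-q[3])@R('y',-q[4]); W=p-A5@[P[5],P[6],0]; W2=W+A5@[0,P[6],0]; E=R('z',q[0])@R('y',q[1])@[0,0,P[2]]+[0,0,P[0]]
      tt=np.linspace(0,1,15)[:,None]; l=np.r_[W+tt*(W2-W),W2+tt*(p-.105*M[:,2]-W2),E+tt*(W-E)]
      f=lambda x,c:np.hypot(np.maximum(0,np.linalg.norm(x[:,:2]-c[:2],axis=1)-.028),np.maximum(0,x[:,2]-.12)).min()
      print(az,p.round(3),q.round(0),[(round(f(b,c),3),round(f(l,c)-.06,3)) for c in cans],"W2z",W2[2].round(2))
```

```text
[[ 0.335  0.243  0.12 ]
 [ 0.344  0.123  0.12 ]
 [ 0.55  -0.147  0.12 ]]
22 [0.455 0.002 0.16 ] [-12.   0. -37. -77. -27.   8.] [(np.float64(0.154), np.float64(0.208)), (np.float64(0.049), np.float64(0.105)), (np.float64(0.099), np.float64(0.148))] W2z 0.35
22 [ 0.457 -0.008  0.085] [-27.  14. -40. -96. -37.  43.] [(np.float64(0.155), np.float64(0.199)), (np.float64(0.041), np.float64(0.081)), (np.float64(0.059), np.float64(0.115))] W2z 0.27
22 [0.548 0.023 0.085] [-16.  18. -31. -99. -29.  36.] [(np.float64(0.161), np.float64(0.199)), (np.float64(0.06), np.float64(0.095)), (np.float64(0.035), np.float64(0.075))] W2z 0.27
22 [0.533 0.091 0.085] [ -10.   18.  -35. -111.  -27.   44.] [(np.float64(0.094), np.float64(0.133)), (np.float64(0.03), np.float64(0.04)), (np.float64(0.104), np.float64(0.142))] W2z 0.27
22 [0.518 0.159 0.085] [  -5.   18.  -40. -127.  -27.   57.] [(np.float64(0.032), np.float64(0.07)), (np.float64(0.041), np.float64(0.008)), (np.float64(0.173), np.float64(0.21))] W2z 0.27
22 [0.505 0.218 0.085] [   0.   19.  -45. -143.  -29.   71.] [(np.float64(0.015), np.float64
[... 894 characters left out ...]
36.] [(np.float64(0.107), np.float64(0.145)), (np.float64(0.022), np.float64(0.052)), (np.float64(0.092), np.float64(0.13))] W2z 0.27
30 [0.518 0.159 0.085] [  -3.   18.  -35. -110.  -27.   43.] [(np.float64(0.041), np.float64(0.082)), (np.float64(0.035), np.float64(0.014)), (np.float64(0.16), np.float64(0.198))] W2z 0.27
30 [0.505 0.218 0.085] [   2.   18.  -38. -122.  -26.   53.] [(np.float64(0.003), np.float64(0.034)), (np.float64(0.053), np.float64(0.01)), (np.float64(0.219), np.float64(0.235))] W2z 0.27
30 [0.418 0.168 0.12 ] [   2.    4.  -43. -105.  -23.   35.] [(np.float64(0.0), np.float64(0.05)), (np.float64(0.001), np.float64(0.005)), (np.float64(0.216), np.float64(0.26))] W2z 0.31
```

```bash
python3 -m jog '{"rot":[[0,0,3],[0,0,5],[0,0,5],[0,0,5],[0,0,5],[0,0,5],[0,0,4],[0,0,0],[0,0,0]],"delta_pos":[[8,10,10],[10,28,15],[10,30,5],[10,32,0],[10,32,0],[10,32,0],[10,32,0],[10,32,0],[5,20,0]],"grip":[100,100,100,100,100,100,100,100,100]}'
python3 - <<'E'
from kin import *
from station import r
s=r.sense();print(s['joints'].round(1)); M=tool(22,52,-1); print(Ro.from_matrix(M@s['ee_rot'].T).as_rotvec(degrees=True),s['tcp_pos'])
E
```

```text
time_s: 12.92
tcp_pos: [0.4473, -0.0159, 0.1982]
ee_rot: [[-0.635, -0.387, 0.668], [-0.271, 0.922, 0.277], [-0.723, -0.005, -0.691]]
wrist_force: [-1.6, -0.4, -0.0]
gripper_width: 0.997
[  3.3  -6.8 -37.7 -44.5 -19.9 -33.3]
[ 2.45567714 -5.14597753 -0.77974057] [ 0.44729673 -0.01585806  0.19819133]
```

```bash
python3 -m jog '{"rot":[[1.2,-2.6,-0.4],[1.2,-2.6,-0.4],[0,0,0],[0,0,0],[0,0,0],[0,0,0],[0,0,0]],"delta_pos":[[2,0,-10],[2,0,-20],[2,0,-25],[2,0,-25],[0,0,-20],[0,0,-12],[0,0,0]],"grip":[100,100,100,100,100,100,100]}'
python3 - <<'E'
from kin import *
from station import r
s=r.sense();print(s['joints'].round(1)); M=tool(22,52,-1); print(Ro.from_matrix(M@s['ee_rot'].T).as_rotvec(degrees=True),s['tcp_pos'],tost(s['tcp_pos']))
E
```

```text
time_s: 13.5
tcp_pos: [0.4443, -0.0185, 0.0974]
ee_rot: [[-0.62, -0.382, 0.685], [-0.25, 0.924, 0.289], [-0.743, 0.008, -0.669]]
wrist_force: [-0.7, 1.0, 0.3]
gripper_width: 0.997
[-20.4   8.9 -38.3 -83.6 -30.8  24.1]
[ 1.08736561 -3.8605888  -0.46532548] [ 0.44429292 -0.01845943  0.09736935] [[-0.20499024 -0.13773475  0.09736935]]
```

```bash
python3 -m jog '{"rot":[[0.6,-2,-0.2],[0.5,-1.9,-0.2],[0,0,0],[0,0,0],[0,0,0],[0,0,0],[0,0,0]],"delta_pos":[[14,5,-4],[18,7,-4],[18,7,-3],[18,7,-2],[18,7,0],[18,7,0],[0,0,0]],"grip":[100,100,100,100,100,100,100]}'
python3 - <<'E'
from kin import *
from station import r,vision
import cv2
s=r.sense();print(s['joints'].round(1)); M=tool(22,52,-1); print(Ro.from_matrix(M@s['ee_rot'].T).as_rotvec(degrees=True),tost(s['tcp_pos']))
c=vision.capture("scene")["frame"][:,:,::-1]
a=cv2.convertScaleAbs(c[200:320,280:440],alpha=1.6)
cv2.imwrite("pics/p9.png",cv2.resize(a,(800,600)))
E
```

```text
time_s: 14.08
tcp_pos: [0.5529, 0.0233, 0.0895]
ee_rot: [[-0.56, -0.381, 0.736], [-0.237, 0.925, 0.298], [-0.794, -0.008, -0.608]]
wrist_force: [0.0, 0.5, 0.5]
gripper_width: 0.999
[-15.8  18.3 -30.8 -98.9 -29.5  36. ]
[ 0.20534151  0.70402543 -0.36939921] [[-0.08997825 -0.12030845  0.08945092]]
```

View pics/p9.png

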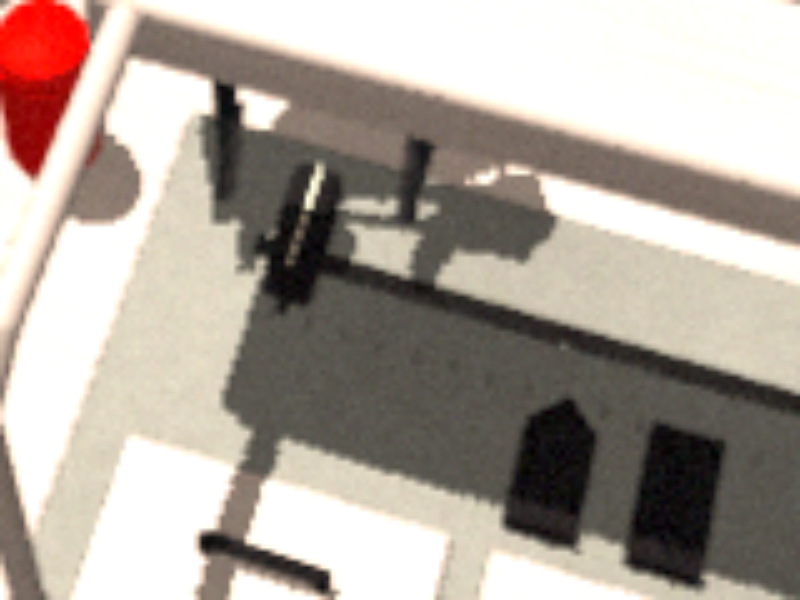

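Picture: the grip (line (318,165)–(295,265)) sits between the two fingers; no contact. Pointed tip at (570,400). Narrowing the jaws and starting the push.

```bash
python3 -m jog '{"rot":[[0,0,0],[0,0,0],[0,0,0],[0,0,0],[0,0,0],[0,0,0]],"delta_pos":[[0,0,-4],[0,0,-4],[0,0,0],[0,0,0],[0,0,0],[0,0,0]],"grip":[80,60,60,60,60,60]}'
python3 -m jog '{"rot":[[0,0,0],[0,0,0],[0,0,0],[0,0,0],[0,0,0],[0,0,0],[0,0,0],[0,0,0],[0,0,0],[0,0,0]],"delta_pos":[[-1,5,0],[-2.2,10,0],[-3,13.7,0],[-3,13.7,0],[-3,13.7,0],[-3,13.7,0],[-3,13.7,0],[-3,13.7,0],[-2.2,10,0],[-1,5,0]],"grip":[60,60,60,60,60,60,60,60,60,60]}'
cat >> h.py <<'E'
def gripline(c):
    """station-frame measurement from scene image: white line on the grip top"""
    import kin
    f=c["frame"].astype(int); K=[]
    g=f.max(2); lo=kin.RS@np.array([-.08,0,0])+np.r_[kin.ST,.092]
    return g
E
python3 - <<'E'
from kin import *
from station import r,vision
import cv2
s=r.sense();print(s['joints'].round(1),tost(s['tcp_pos']))
c=vision.capture("scene"); np.savez("pics/s10.npz",**c)
a=cv2.convertScaleAbs(c["frame"][215:315,320:440,::-1],alpha=1.8)
cv2.imwrite("pics/p10.png",cv2.resize(a,(720,600),interpolation=2))
E
```

```text
time_s: 14.63
tcp_pos: [0.5491, 0.0221, 0.0809]
ee_rot: [[-0.562, -0.379, 0.735], [-0.237, 0.925, 0.296], [-0.793, -0.008, -0.61]]
wrist_force: [0.1, 0.8, 1.0]
gripper_width: 0.646
time_s: 15.47
tcp_pos: [0.5252, 0.1348, 0.0811]
ee_rot: [[-0.562, -0.378, 0.736], [-0.236, 0.926, 0.295], [-0.793, -0.008, -0.609]]
wrist_force: [1.9, -2.1, 0.0]
gripper_width: 0.603
[  -8.2   18.7  -39.3 -123.1  -28.3   56.5] [[-0.0929198  -0.00548592  0.08111131]]
```

View pics/p10.png

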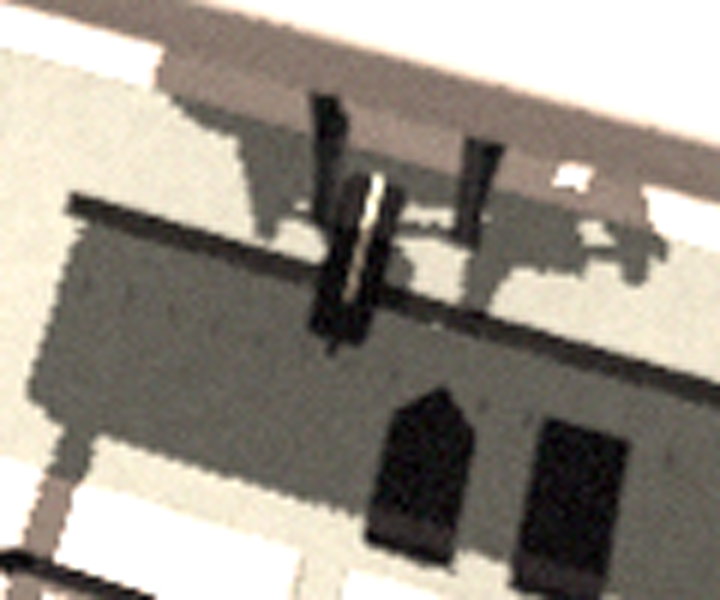

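Picture: the -y finger is pushing the grip; line (375,178)–(350,298), tip of the pointed clip (443,388).

Run:
```python
from kin import *
import h
c=h.load("s10"); S=lambda u,v:(320+u/6-.42,215+v/6-.42)
for n,p,z in(("l0",(375,178),.092),("l1",(350,298),.092),("tip",(443,388),.054),("tipl",(398,410),.054),("tipr",(474,432),.054),("bl",(367,520),.054),("br",(455,545),.054)):
    print(n,tost(h.ray(c,S(*p),z)).round(4))
```

```text
l0 [[-0.1089 -0.0203  0.092 ]]
l1 [[-0.0513 -0.0183  0.092 ]]
tip [[-0.0402  0.0303  0.054 ]]
tipl [[-0.0248  0.014   0.054 ]]
tipr [[-0.0251  0.0467  0.054 ]]
bl [[0.0256 0.0117 0.054 ]]
br [[0.0247 0.0486 0.054 ]]
```

```bash
python3 -m jog '{"rot":[[0,0,0],[0,0,0],[0,0,0],[0,0,0],[0,0,0],[0,0,0],[0,0,0],[0,0,0]],"delta_pos":[[-1.3,6,0],[-1.8,8,0],[-1.8,8,0],[-1.8,8,0],[-1.5,7,0],[-1.1,5,0],[-0.6,3,0],[0,0,0]],"grip":[60,60,60,60,60,60,60,60]}'
python3 - <<'E'
from kin import *
from station import r,vision
import cv2
s=r.sense();print(s['joints'].round(1),tost(s['tcp_pos']))
c=vision.capture("scene"); np.savez("pics/s11.npz",**c)
a=cv2.convertScaleAbs(c["frame"][225:300,340:430,::-1],alpha=1.8)
cv2.imwrite("pics/p11.png",cv2.resize(a,(720,600),interpolation=2))
E
```

```text
time_s: 16.18
tcp_pos: [0.515, 0.1797, 0.0809]
ee_rot: [[-0.561, -0.379, 0.735], [-0.237, 0.925, 0.297], [-0.793, -0.007, -0.609]]
wrist_force: [0.8, -1.2, 1.2]
gripper_width: 0.605
[  -4.5   19.4  -42.9 -134.3  -29.6   65.7] [[-0.09323217  0.04054608  0.08090088]]
```

View pics/p11.png

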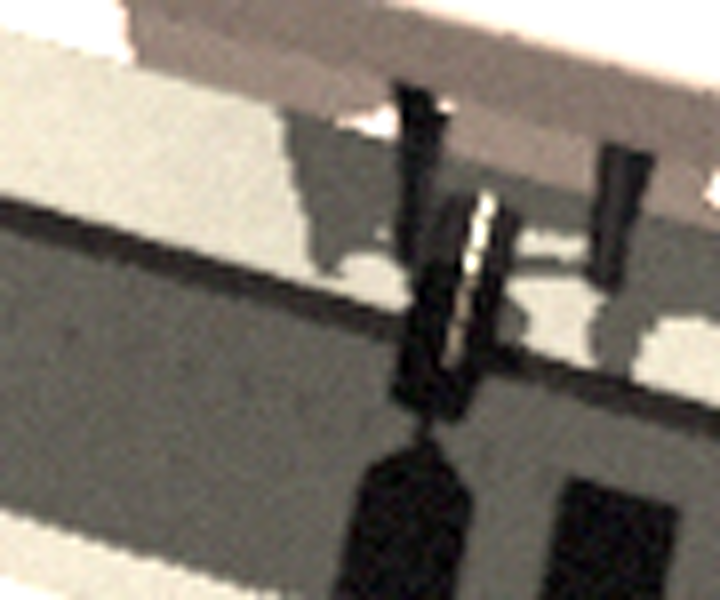

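Picture: line now (487,195)–(452,360), tip at (425,435). Measuring, with the line also taken automatically.

Run:
```python
from kin import *
import h,cv2
c=h.load("s11"); S=lambda u,v:(340+u/8-.44,225+v/8-.44)
for n,p,z in(("l0",(487,195),.092),("l1",(451,362),.092),("tip",(424,433),.054),("tipl",(365,470),.054),("tipr",(470,492),.054)):
    print(n,tost(h.ray(c,S(*p),z)).round(4))
f=c["frame"].max(2).astype(int); bh=f-np.minimum(np.roll(f,4,1),np.roll(f,-4,1))
pts=[]
for v in range(250,271):
    u0=340+(487-(v-249.4)*8*36/167)/8-.4; seg=f[v,int(u0)-3:int(u0)+5]; w=np.clip(seg-60,0,None).astype(float); 
    if w.sum()>20:
        u=(w*np.arange(int(u0)-3,int(u0)+5)).sum()/w.sum(); pts.append(tost(h.ray(c,(u,v),.092))[0])
print(np.round(pts,4)[:, :2].tolist(),np.median(pts,axis=0))
```

```text
l0 [[-0.1103  0.0278  0.092 ]]
l1 [[-0.0506  0.028   0.092 ]]
tip [[-0.041   0.0279  0.054 ]]
tipl [[-0.0232  0.0124  0.054 ]]
tipr [[-0.0262  0.0458  0.054 ]]
[[-0.1074, 0.0283], [-0.1044, 0.0284], [-0.1011, 0.0271], [-0.0983, 0.0276], [-0.0955, 0.0281], [-0.0927, 0.0283], [-0.0894, 0.0269], [-0.0866, 0.0273], [-0.0838, 0.0277]] [-0.0955342   0.02772554  0.092     ]
```

```bash
python3 -m jog '{"rot":[[0,0,0],[0,0,0],[0,0,0],[0,0,0],[0,0,0],[0,0,0]],"delta_pos":[[-0.2,0.8,0],[-0.2,0.8,0],[0,0,0],[0,0,0],[0.8,-4,0],[0.8,-4,0]],"grip":[60,60,60,60,60,60]}'
python3 -m jog '{"rot":[[0,0,0],[0,0,0],[0,0,0],[0,0,0],[0,0,0],[0,0,0],[0,0,0],[0,0,0],[0,0,0],[0,0,0]],"delta_pos":[[0,0,0],[0,0,0],[0,0,0],[0,0,0],[-7,-3,6],[-14,-6,12],[-18,-7,15],[-20,-8,17],[-20,-8,17],[-20,-8,17]],"grip":[80,100,100,100,100,100,100,100,100,100]}'
python3 - <<'E'
from kin import *
from station import r,vision
import cv2,h
s=r.sense();print(s['joints'].round(1),tost(s['tcp_pos']))
c=vision.capture("scene"); np.savez("pics/s12.npz",**c); d=vision.capture("top")
a=cv2.convertScaleAbs(c["frame"][225:300,340:430,::-1],alpha=1.8)
e=cv2.convertScaleAbs(c["frame"][100:250,160:340,::-1],alpha=1.5)
cv2.imwrite("pics/p12.png",np.hstack([cv2.resize(a,(540,450),interpolation=2),cv2.resize(e,(240,200)).repeat(1,0) if 0 else cv2.copyMakeBorder(cv2.resize(e,(240,200)),0,250,0,0,0)]))
E
```

```text
time_s: 16.73
tcp_pos: [0.5151, 0.1731, 0.0801]
ee_rot: [[-0.563, -0.38, 0.734], [-0.238, 0.925, 0.297], [-0.792, -0.007, -0.611]]
wrist_force: [-0.4, -0.3, 0.2]
gripper_width: 0.602
time_s: 17.57
tcp_pos: [0.4308, 0.1423, 0.145]
ee_rot: [[-0.567, -0.384, 0.729], [-0.238, 0.923, 0.301], [-0.789, -0.003, -0.615]]
wrist_force: [-1.7, 0.4, -0.6]
gripper_width: 0.998
[  8.5  -0.7 -40.8 -96.7 -11.   15.8] [[-0.18356753  0.02212633  0.14495192]]
```

View pics/p12.png

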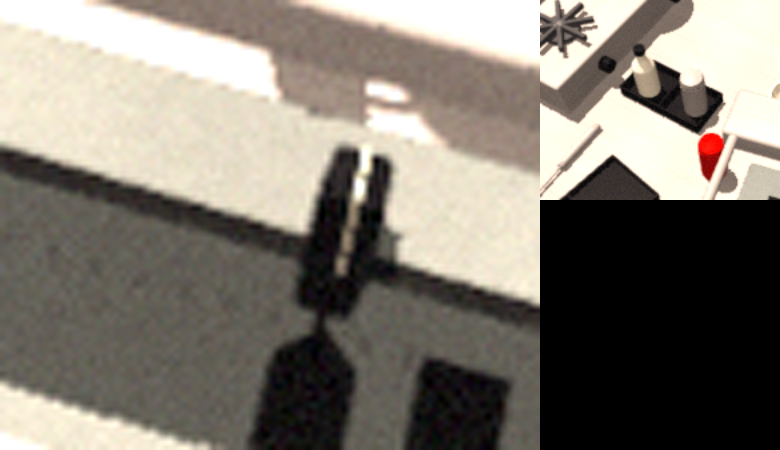

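Picture: grip free, line (366,147)–(341,272), clip tip (321,325). Shaker and bottle stand in the tray.

Run:
```python
from kin import *
import h
from station import r
c=h.load("s12"); S=lambda u,v:(340+u/6-.42,225+v/6-.42)
for n,p,z in(("l0",(366,147),.092),("l1",(341,272),.092),("tip",(321,325),.054),("shL",(277,350),.054),("shR",(353,370),.054)):
    print(n,tost(h.ray(c,S(*p),z)).round(4))
# automatic: clip columns per row (dark) centre, and line centroid
f=c["frame"].max(2).astype(float)
print("row centres of clip",[ (v,tost(h.ray(c,(np.nonzero(f[v,375:402]<28)[0].mean()+375,v),.054))[0,:2].round(4).tolist()) for v in range(282,296,2)])
P_=[]
for v in range(250,270):
    u0=340+(366-(v-249.1)*6*25/125)/6-.4; a=int(round(u0))-2; w=np.clip(f[v,a:a+5]-45,0,None)
    if w.sum()>20: P_.append(tost(h.ray(c,((w*np.arange(a,a+5)).sum()/w.sum(),v),.092))[0,:2])
P_=np.array(P_); print("line",np.median(P_,axis=0),P_[:,1].std(),len(P_)); print(r.sense()['wrist_force'])
```

```text
l0 [[-0.1101  0.0283  0.092 ]]
l1 [[-0.0506  0.0292  0.092 ]]
tip [[-0.0413  0.0292  0.054 ]]
shL [[-0.0246  0.0136  0.054 ]]
shR [[-0.0258  0.0462  0.054 ]]
row centres of clip [(282, [-0.0315, 0.0271]), (284, [-0.0259, 0.027]), (286, [-0.0211, 0.0292]), (288, [-0.0159, 0.0303]), (290, [-0.0104, 0.0302]), (292, [-0.005, 0.03]), (294, [0.0005, 0.0299])]
line [-0.08117607  0.02889568] 0.0004525220374367818 19
[ 0.14204261  1.44014608 -0.64824081]
```

```bash
python3 -m jog '{"rot":[[0,0,0],[0,0,0],[0,0,0],[0,0,0]],"delta_pos":[[0,0,15],[0,0,0],[0,0,0],[0,0,0]],"grip":[100,100,100,100]}' && python3 -c "
from station import finish_job
print(finish_job())"
```

```text
time_s: 18.0
tcp_pos: [0.4309, 0.1418, 0.1505]
ee_rot: [[-0.563, -0.387, 0.73], [-0.237, 0.922, 0.306], [-0.791, -0.001, -0.611]]
wrist_force: [-0.2, 0.8, 0.2]
gripper_width: 1.001
the job is handed in; nothing more can be done
None
```

The job is handed in at 18 s of the 64 s allowed; no verdict was reported.

- **Shaker:** I gripped it from the front with the tool leaning, carried it upright and set it down gently in the empty half of the tray. The wrist force on landing was about 7 N. The last picture shows it upright and released, with the bottle still in place.
- **Slider:** I pushed the grip along its track with one open finger, backed off and left from the front. The last image puts its line at station y = 28.9 mm. The pointed tip itself reads 29.2 mm and the clip's body about 30 mm, so the two are level to about 1 mm, against the 6 mm allowed.
- **Disagreements:**
  - Two automatic row readings near the clip's point gave 27 mm for the tip, which still leaves the grip within 2 mm.
  - The lean and direction differed from the plan because joints 3 and 5 reach their limits at 30–40 degrees. I leaned 46–52 degrees and came in 10–24 degrees off the front's normal.
  - The last 15 mm lift rose only about 6 mm. The gripper was clear of everything by my geometry.

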